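Charge the mill jar with grinding media through the funnel

ROBOT

A 6-joint arm with a two-finger parallel gripper is mounted at the origin on the work surface. World frame = base frame: x ahead of the robot, y to its left, z up, the work surface at z = 0. Lengths are in mm, angles in rad, forces in N, time in s.
With the tool pointing down it reaches from about 375 to 925 mm from the base axis. Payload 5.7 kg.
Tool frame: the origin (TCP) lies between the finger pads; the fingertips stand 19 mm ahead of it and the grasp point (between the pads) is the TCP (manip.tcp_to_tips is the distance from the TCP to the fingertips, in mm); z points along the fingers, y is the direction in which the jaws open and shut (so a half turn about z gives the same grasp; the last joint's range is limited). The gripper opens to 85 mm and grips with 20 to 120 N. Pads are 22 mm wide; open, the fingers measure 114 mm over their backs; the gripper's body (76 mm by 85 mm) begins 54 mm behind the grasp point. The pads swing forward as they close: fully open they stand 13 mm farther back than shut.
Start: joints at [1.011, 0.359, 1.51, -0, 1.272, -0.115], TCP at [258.156, 541.591, 250.267] pointing down, gripper open.
Joint ranges: [-2.97, 2.97], [-1.01, 2.36], [0.21, 2.38], [-0.96, 4.11], [0.2, 2.71], [-2.98, 2.98]. Speed limits (rad/s): [2.39, 2.39, 3.14, 3.14, 3.14, 3.14].

INTERFACE

Orientations are given as a 3x3 rotation matrix whose columns are the frame's x, y, z axes.
In Python, from plant import manip, optics gives the robot as it stands.
- The arm moves only by the tool jog_arm, never from a script. Its argument "targets" is a list of rows, each an object of numbers: "jaw": the finger opening in m, from 0 to 0.0854; "dx", "dy", "dz": the shift along the tool's x, y, z in m; "rx", "ry", "rz": the turn, a rotation vector about the tool's x, y, z in rad. A call has 1 to 12 rows; each row shifts and turns the commanded pose from where the row before left it, along the tool's axes as they then stand; what a row does not reach is not made up. A row lasts 1/8 s, in which the tool goes at most 62.5 mm and 10.7 degrees, less where a joint would pass 70% of its speed; a pose out of reach is approached as far as the arm can. A call with a gripper value outside its range is refused whole. The fingers move at their own pace and stop on an object; "grip_force" is the grip in N (left out, the last holds). Time passes only in rows, so rows that do not move let the fingers close. It gives the time, the measured TCP pose, the force and the opening at its end, in the units of the state.
- manip.sense(): the state, without advancing time (a new reading comes with each control period).
- optics.grab_frame(name): name is "scene" or "top" or "wrist"; returns (picture, depth): 384x512x3 uint8, red, green, blue; 384x512 float32, mm along the optical axis (not along the pixel's ray), 0 where there is no reading.
- optics.calibration(name): a dict with "intrinsics" (3x3 intrinsics, pixels), "eye" and "rotation" of the camera in the world. Camera axes: x right, y up, looking along -z (the intrinsics and any distortion apply to the point x, -y, -z); pixel columns grow to the right and rows downward; lengths in mm; the calibration is good to about 2 mm. A picture is of the moment at which its call begins: read the wrist's pose just before it. calibration takes no time and is no camera call; for the wrist camera it gives the pose at the moment of the call.
- manip.job_done(): hands the job in, once; it reports no verdict.
The state is a dict: "clock": time; "joint_pos": joint angles; "dq": joint speeds; "tau": joint torques, N m; "ee_pos": TCP position; "ee_rot": TCP orientation; "ft_force": force on the tool from outside, world axes, zero at the start; "ft_torque": the same for the moment, N m; "grip_width": finger opening in mm.
Only numpy, scipy, OpenCV 4.12 (cv2) and the standard library are available. Lean on these libraries where they do the work, as an engineer would, in place of code of your own. Each camera call takes 0.05 s, during which the arm holds its last target. There are 200 camera calls.

TASK

Charge the porcelain mill jar: lay its lid, knob up, flat in the free part of the white tray, then seat the funnel from the stand's ring squarely in the jar's mouth, and pour all six grinding cylinders from the scoop through it into the jar. Stand the empty scoop upright back on the bench and leave the funnel in the jar for the powder that follows. Drop none of the lid, funnel and scoop, do not push the jar about, and leave the clamp yoke, bottle and beaker where they stand.

Things in the scene. Friction and masses are not known exactly. Their poses are not given: they have to be found in the camera images.
- jar_mouth (a point): Centre of the open mouth of the loose white porcelain mill jar (blue band), 110 mm above its underside; z up. Body 100 mm across up to 74 mm high, a shoulder, then a neck 72 mm outside, 58 mm inside. About 0.95 kg, standing free on the bench. At the start the lid lies on it.
- jar: The same jar; origin at the centre of its underside (on the bench, z = 0), z up. Inner floor 8 mm above the origin, inner body 86 mm across.
- lid_knob (a point): Centre of the knob of the jar's lid. Lid: white disc 76 mm across, 12 mm thick; under it a black plug 50 mm across, 6 mm deep, loose inside the mouth; on top a blue round knob 26 mm across, 28 mm high. This point is half-way up the knob, 32 mm above the plug's underside, 26 mm above the disc's underside; z up. About 0.17 kg.
- tray: Fixed white open tray, 130 mm (its x) by 200 mm (its y), rim 16 mm high, walls 3 mm; origin at the centre of its underside, floor 3 mm above. The clamp yoke lies in its -y half; the +y half is free (its middle at y = +48 mm). A lid lying there has its knob point 35 mm above the tray's origin.
- yoke_mid (a point): Bystander: the jar's grey clamp yoke with steel screw, 104 x 62 mm (along its x and y), 12 mm high, lying loose in the tray's -y half. Point: the middle of its bar, 6 mm up. Leave it alone.
- stand_ring (a point): Centre of the support ring of the fixed laboratory stand, 80 mm above the bench: a horizontal circle of 8 mm wire, 72 mm inside, on which the funnel hangs. Its x points from the ring to the upright rod (13 mm thick, 420 mm tall, 100 mm from the ring's centre). C-shaped base 25 mm high, 81 to 109 mm from the ring's axis, open towards -x.
- funnel_rim (a point): Centre of the metal funnel's top rim; z up, x towards its handle. Rim 140 mm outside, 135 mm inside. Height 95 mm: stem 50 mm outside, 45 mm inside, 40 mm long, its end 95 mm below this point, then a cone at about 45 degrees, five small ribs under it. Hangs loose by its cone in the stand's ring; seated in the jar it rests on the mouth's inner edge, this point about 55 mm above the mouth. About 0.16 kg.
- funnel_grip (a point): Grip point in the funnel's blue handle: a straight level bar 16 mm wide (flat vertical sides) and 14 mm high, from the rim out to 146 mm from the funnel's axis. This point is on the bar's centreline, 115 mm from the axis, 9 mm below the rim, 86 mm above the stem's end. x outwards along the handle, z up.
- scoop_grip (a point): Grip point in the black handle of the loose steel scoop, 35 mm above the bench when it stands there. Handle 18 mm wide (flat vertical sides, along the scoop's y), 20 mm high, from the pan's back wall 31 mm ahead to 40 mm behind this point, rising 14 degrees to its end. x points from handle to pouring mouth, z up. Scoop 205 mm long, about 0.16 kg plus 0.15 kg of cylinders.
- scoop_lip (a point): Middle of the scoop's pouring lip, 163 mm ahead (x) of scoop_grip and 16.5 mm lower; same axes. Open pan: flat floor 70 mm wide for 84 mm from the back wall, then a ramp rising 18 degrees to the lip; sides 40 mm high, narrowing to 54 mm at the lip. Cylinders stay in while the scoop is level or mouth slightly up, and slide out with the mouth pitched some 50 degrees down.
- piece0: One of six ivory alumina grinding cylinders with fully rounded ends, 20 mm across, 26 mm long (along its y), 25 g, origin at its centre; lies in the scoop at the start.
- piece1: One of six ivory alumina grinding cylinders with fully rounded ends, 20 mm across, 26 mm long (along its y), 25 g, origin at its centre; lies in the scoop at the start.
- piece2: One of six ivory alumina grinding cylinders with fully rounded ends, 20 mm across, 26 mm long (along its y), 25 g, origin at its centre; lies in the scoop at the start.
- piece3: One of six ivory alumina grinding cylinders with fully rounded ends, 20 mm across, 26 mm long (along its y), 25 g, origin at its centre; lies in the scoop at the start.
- piece4: One of six ivory alumina grinding cylinders with fully rounded ends, 20 mm across, 26 mm long (along its y), 25 g, origin at its centre; lies in the scoop at the start.
- piece5: One of six ivory alumina grinding cylinders with fully rounded ends, 20 mm across, 26 mm long (along its y), 25 g, origin at its centre; lies in the scoop at the start.
- bottle_mid (a point): Bystander: amber glass bottle, 62 mm across, 140 mm tall; point half-way up, on its axis. Leave it standing where it is.
- beaker_mid (a point): Bystander: clear beaker with a white stirring rod leaning in it, 70 mm across, 90 mm tall (the rod reaches 100 mm); point half-way up, on its axis. Leave it standing where it is.
Things that resemble listed ones, but are neither listed nor needed, are in the scene too. Of the things shaped like the part that bears funnel_rim, the aluminium one is meant.

How it is judged (in metres and radians):
On the way, in this order (a step that is already met when the one before it is completed fails the run):
1. the lid lies flat in the tray, knob up (x of lid_knob in the frame of tray between -0.035 and 0.035 m and y of lid_knob in the frame of tray between -0.07 and 0.07 m and z of lid_knob in the frame of tray below 0.041 m and angle between lid_knob's own z axis and vertical below 0.12 rad), for 0.2 s.
2. the funnel sits squarely in the jar's mouth (horizontal distance between funnel_rim and jar_mouth below 0.015 m and z of funnel_rim in the frame of jar_mouth below 0.063 m and angle between funnel_rim's own z axis and vertical below 0.14 rad), for 0.2 s.
3. all six cylinders are down in the jar, the funnel still seated (all of step 2 and horizontal distance between each of piece0, piece1, piece2, piece3, piece4, piece5 and jar below 0.046 m and z of each of piece0, piece1, piece2, piece3, piece4, piece5 in the frame of jar below 0.062 m), for 0.2 s.
At the end, for the whole second after the job is handed in: Lid flat, knob up in the tray (tilt < 0.12 rad); funnel seated in the upright jar (within 15 mm of its axis, rim < 63 mm above the mouth, tilt < 0.14); all six cylinders in the jar below 62 mm; scoop upright on the bench (tilt < 0.12, grip < 45 mm, lip < 30 mm high); all at rest (all of step 1 and all of step 3 and height (world z) of scoop_grip below 0.045 m and height (world z) of scoop_lip below 0.03 m and angle between scoop_grip's own z axis and vertical below 0.12 rad and linear speed of each of scoop, funnel below 0.02 m/s and angle between jar_mouth's own z axis and vertical below 0.08 rad and linear speed of each of piece0, piece1, piece2, piece3, piece4, piece5 below 0.03 m/s); the robot touches nothing.
It fails at once if the jar is pushed more than 30 mm or tipped over (distance of jar from where it was at the start of the episode above 0.03 m or angle between jar_mouth's own z axis and vertical above 0.35 rad).
It fails at once if the bottle, beaker or yoke is shifted more than 25 mm or knocked over (distance of any of bottle_mid, beaker_mid, yoke_mid from where it was at the start of the episode above 0.025 m or angle between any of bottle_mid, beaker_mid, yoke_mid's own z axis and vertical above 0.4 rad).
It fails at once if the lid, funnel or scoop is dropped: it falls freely, touching nothing, faster than 0.5 m/s (a fall of more than about 13 mm) ((contact force between lid and anything else below 0.02 N and linear speed of lid above 0.5 m/s) or (contact force between funnel and anything else below 0.02 N and linear speed of funnel above 0.5 m/s) or (contact force between scoop and anything else below 0.02 N and linear speed of scoop above 0.5 m/s)).
It also fails if it takes over 72 s, if anything falls off the work surface, if the arm or the gripper's body presses on something with over 40 N, if the wrist force passes 120 N, or if a joint passes its speed limit or range.

## Working session

There is one attempt and no reset: what is moved stays moved. The work goes in short steps, Python scripts to look and compute and a tool call to move; the robot and the scene stay as the last step left them, time stands still between calls to the robot, and variables do not carry over. Pictures are saved under pics/ and viewed, about 8 in all and at most 12, crops included, and the job is handed in when it is done.

Besides the shell and the picture viewer there is one more tool, called after "Request:" as name([rows], argument=value, ...), one row to a line, values as JSON. jog_arm: Moves the arm, as the interface text tells. Its arguments: {"type":"object","properties":{"targets":{"type":"array"},"grip_force":{"type":"number"}},"required":["targets"]}

```bash
ls; mkdir -p pics; python3 - <<'E'
from plant import manip, optics
import cv2, numpy as np
for n in ("scene","top"):
    p,d=optics.grab_frame(n); np.savez(f"pics/{n}0.npz",p=p,d=d)
    cv2.imwrite(f"pics/{n}0.png",cv2.resize(p[:,:,::-1],(768,576)))
    c=optics.calibration(n); print(n,c)
s=manip.sense(); print(s['clock'],s['ee_pos'],s['ee_rot'],s['ft_force'])
E
```

```text
pics
scene {'intrinsics': array([[348.47808413,   0.        , 252.79667413],
       [  0.        , 348.47808413, 192.81705427],
       [  0.        ,   0.        ,   1.        ]]), 'eye': array([838.36467066, 514.08067   , 933.76215368]), 'rotation': array([[-0.86692634, -0.37681632,  0.32626398],
       [ 0.49835392, -0.64338674,  0.58111691],
       [-0.00906042,  0.66638049,  0.7455568 ]])}
top {'intrinsics': array([[429.16781868,   0.        , 260.33006733],
       [  0.        , 429.16781868, 191.26860092],
       [  0.        ,   0.        ,   1.        ]]), 'eye': array([ 387.25944221, -136.35073862, 1498.21954359]), 'rotation': array([[ 0.00332088,  0.99836603, -0.05704597],
       [-0.99986863,  0.00241001, -0.01602867],
       [-0.015865  ,  0.0570917 ,  0.99824288]])}
0.1 [257.87346495 541.12325142 249.5535956 ] [[-9.02686878e-01  4.30297131e-01 -8.82618919e-04]
 [ 4.30297992e-01  9.02685821e-01 -1.39553911e-03]
 [ 1.96231106e-04 -1.63952399e-03 -9.99998637e-01]] [-0.14085731 -0.52991972 -0.51380188]
```

View pics/scene0.png

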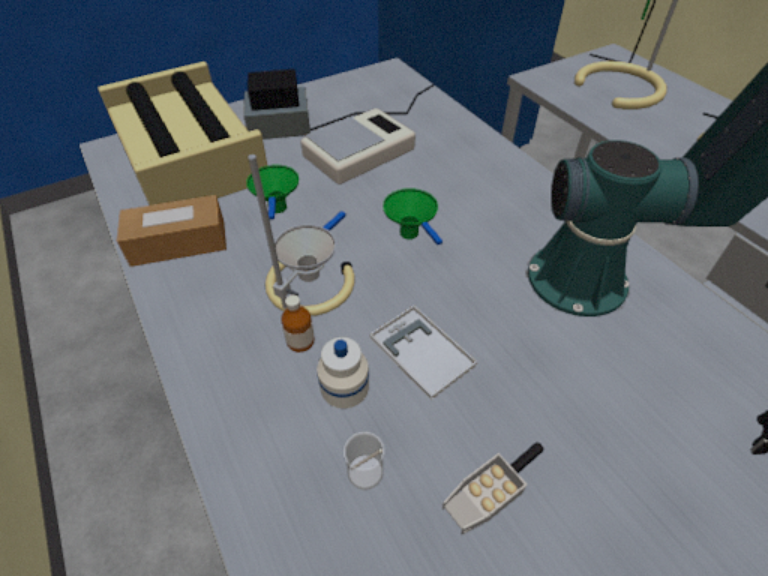

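View pics/top0.png

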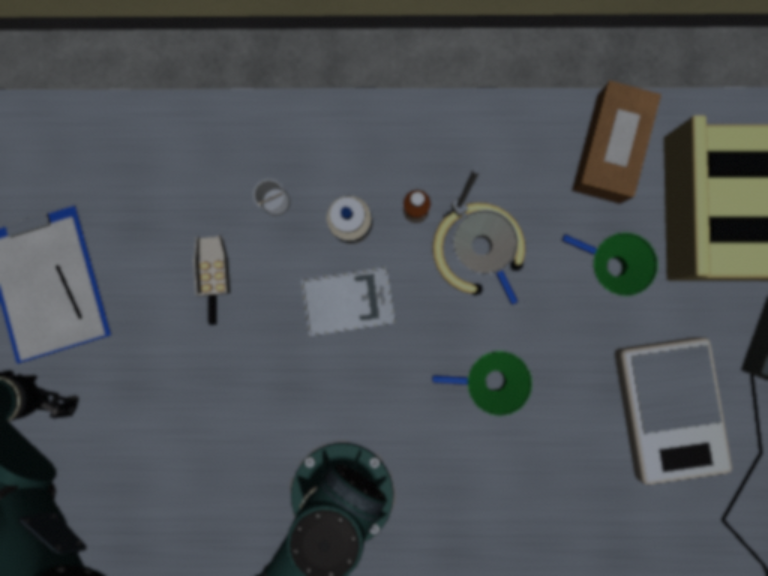

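The scene view shows the jar with its lid on at about (342,370), the funnel in the ring at (305,250) and the scoop at (485,490). In the top view (768 px scale) the jar is at (349,218), the funnel at (484,240) with its blue handle ending at (515,302), the scoop at (212,265) with its handle toward (212,323), and the tray at (350,300).

```bash
cat > h.py <<'E'
import numpy as np, cv2
from plant import manip, optics
def ray(c,u,v):
    K=c['intrinsics']; d=np.array([(u-K[0,2])/K[0,0],-(v-K[1,2])/K[1,1],-1.0])
    return np.array(c['eye']),np.array(c['rotation'])@d
def onplane(c,u,v,z):
    o,d=ray(c,u,v); return o+d*(z-o[2])/d[2]
def cloud(c,depth):
    K=c['intrinsics']; v,u=np.mgrid[:depth.shape[0],:depth.shape[1]]
    P=np.stack([(u-K[0,2])/K[0,0]*depth,-(v-K[1,2])/K[1,1]*depth,-depth],-1)
    return P@np.array(c['rotation']).T+np.array(c['eye'])
def blobs(mask,amin=15):
    n,l,st,ce=cv2.connectedComponentsWithStats(mask.astype(np.uint8))
    return [(st[i],ce[i],l==i) for i in range(1,n) if st[i][4]>=amin]
def hsv(p): return cv2.cvtColor(p,cv2.COLOR_RGB2HSV)
E
python3 - <<'E'
from h import *
np.set_printoptions(precision=1,suppress=True)
c=optics.calibration("top"); f=np.load("pics/top0.npz"); p,d=f['p'],f['d']; X=cloud(c,d); H=hsv(p)
blue=(H[...,0]>100)&(H[...,0]<125)&(H[...,1]>150)
for st,ce,m in blobs(blue,10):
    q=X[m]; print('blue',st,ce,np.median(q,0),q[:,2].min(),q[:,2].max())
dark=(H[...,2]<50)
for st,ce,m in blobs(dark[:270,100:420],10): print('dark',st+[100,0,0,0,0],ce+[100,0], np.median(X[:270,100:420][m],0))
# funnel rim by height
hi=(X[...,2]>85)&(X[...,2]<150)
for st,ce,m in blobs(hi[80:260,100:400],20):
    q=X[80:260,100:400][m]; (x,y),r=cv2.minEnclosingCircle(q[:,:2].astype(np.float32)); print('hi',st+[100,80,0,0,0],np.percentile(q,[2,50,98],axis=0).round(),x,y,r)
# scoop & tray
ys,xs=np.mgrid[:384,:512]
for n,b,z in (('scoop',(120,148,160,200),(8,60)),('tray',(190,175,275,230),(6,40))):
    x0,y0,x1,y1=b; q=X[y0:y1,x0:x1]; m=(q[...,2]>z[0])&(q[...,2]<z[1]); k=q[m]
    print(n,cv2.minAreaRect(k[:,:2].astype(np.float32)),np.percentile(k[:,2],[5,50,95]))
E
```

```text
blue [ 32 138  41  86 321] [ 54.7 170.2] [563.5 608.9   4.1] -5.896204101833064 1498.219543594761
blue [228 139   6   6  27] [230.6 141.6] [620.5 -21.  151.4] 144.5451230871331 1498.219543594761
blue [  0 152   4   6  22] [  1.4 154.3] [602.2 804.5   4.5] -3.974148884921533 8.542877969048732
blue [376 157  22  12  91] [386.1 162.6] [ 561.5 -526.1   93.6] 85.23188867469685 1498.219543594761
blue [332 181  12  21  89] [337.6 191.1] [ 467.1 -361.3  128.7] 118.26958317873596 136.89462804186564
blue [  0 194  13  48  88] [  5.5 217.8] [376.6 782.6   4.2] -3.3932622746667676 11.991931198513612
blue [289 251  23   5  91] [300.1 252.9] [ 267.2 -243.5   94.1] 86.67720546751593 103.6518419327781
dark [ 100    9  320   11 2809] [259.1  14.1] [1443.4  -90.4 -694.8]
dark [382  58  37  77 469] [395.3 106.2] [ 741.2 -569.3   46.8]
dark [306 116  11  21  66] [311.  125.2] [ 643.  -259.6  296.4]
dark [270 142   8   4  15] [272.9 143.9] [ 628.5 -155.2   67.6]
dark [410 171   9  13  54] [415.  176.3] [ 525.  -643.8   26.4]
dark [151 174   1  12  12] [151.  179.5] [511.8 267.2  18.7]
dark [340 174   8  
[... 886 characters left out ...]
3151245117 45.08138656616211
hi [ 301  133   45   70 1401] [[ 448. -379.   87.]
 [ 567. -326.  111.]
 [ 643. -251.  134.]] 544.73583984375 -315.08294677734375 129.43533325195312
hi [375 157  25  31 150] [[ 489. -566.   85.]
 [ 558. -534.   93.]
 [ 581. -492.  100.]] 532.0261840820312 -530.03125 61.37997817993164
hi [288 234  67  26 255] [[ 251. -417.   85.]
 [ 273. -283.   92.]
 [ 329. -208.  102.]] 264.6782531738281 -311.150390625 107.06165313720703
scoop ((528.6115112304688, 310.859130859375), (174.3770294189453, 134.79078674316406), 5.456176280975342) [ 9.  20.6 40.5]
tray ((435.2568359375, -13.561691284179688), (188.1455841064453, 293.2715759277344), 0.21637757122516632) [ 6.2  9.5 20.1]
```

```bash
python3 - <<'E'
from h import *
np.set_printoptions(precision=1,suppress=True)
print([a for a in dir(manip) if a[0]!='_'],manip.tcp_to_tips)
s=manip.sense(); print(s['joint_pos'],s['grip_width'])
c=optics.calibration("top"); f=np.load("pics/top0.npz"); p,d=f['p'],f['d']; X=cloud(c,d); H=hsv(p)
print(np.median(H[195:205,215:235].reshape(-1,3),0),np.median(H[238:245,180:220].reshape(-1,3),0), 'bg')
w=(H[...,2]>130)&(H[...,1]<40); w[:175]=0; w[230:]=0; w[:,:195]=0; w[:,270:]=0
for st,ce,m in blobs(w,200):
    pts=np.argwhere(m)[:,::-1].astype(np.float32); r=cv2.minAreaRect(pts); bx=cv2.boxPoints(r); P=np.array([onplane(c,u,v,16) for u,v in bx]); print('tray',bx,P,P.mean(0))
for n,u,v,z in (('funnel',484,240,128),('hend',515,302,128),('ringfar',460,208,25),('liptop',211,237,35),('scoopback',212,294,40),('scoopend',212,323,50),('beaker',270,186,90),('bottle',417,197,140),('knob',346,212.5,150)): print(n,onplane(c,u/1.5,v/1.5,z))
cs=optics.calibration("scene")
for n,u,v,z in (('knob',341,347,136),('hendfunnel',342,216,125),('funnel',305,248,128)): print(n,onplane(cs,u/1.5,v/1.5,z))
E
```

```text
['MotionError', 'job_done', 'sense', 'tcp_to_tips'] 19.0
[ 1.   0.4  1.5  0.   1.3 -0.1] 85.33091764732966
[108.  29. 142.] [108.  37.  97.] bg
tray [[203.1 187.5]
 [256.5 179.5]
 [261.8 214.7]
 [208.4 222.7]] [[ 484.6   86.    16. ]
 [ 512.9  -99.    16. ]
 [ 391.1 -117.7   16. ]
 [ 362.9   66.4   16. ]] [437.9 -16.1  16. ]
funnel [ 566.4 -313.8  128. ]
hend [ 434.1 -378.8  128. ]
ringfar [ 654.  -272.3   25. ]
liptop [584.7 299.9  35. ]
scoopback [453.4 293.6  40. ]
scoopend [387.5 289.4  50. ]
beaker [691.2 154.3  90. ]
bottle [ 656.7 -170.3  140. ]
knob [621.6 -20.1 150. ]
knob [622.7 -18.5 136. ]
hendfunnel [ 444.4 -363.1  125. ]
funnel [ 567.  -304.4  128. ]
```

Request:
jog_arm([
  {"dz": -0.03, "rz": 0.15},
  {"dz": -0.02, "rz": 0.15},
], grip_force=60)

```text
invalid input
```

Request:
jog_arm([
  {"jaw": 0.085, "dx": -0.0475, "dy": -0.0291, "dz": 0, "rx": 0, "ry": 0, "rz": 0},
])

```text
clock: 0.22
ee_pos: [287.7, 496.6, 249.8]
ee_rot: [[-0.904, 0.427, -0.0], [0.427, 0.904, 0.001], [0.001, 0.001, -1.0]]
ft_force: [0.5, -0.3, 0.8]
grip_width: 85.0
```

Request:
jog_arm([
  {"jaw": 0.085, "dx": -0.0475, "dy": -0.0291},
  {"jaw": 0.085, "dx": -0.0475, "dy": -0.0291},
  {"jaw": 0.085, "dx": -0.0475, "dy": -0.0291},
  {"jaw": 0.085, "dx": -0.0475, "dy": -0.0291},
  {"jaw": 0.085, "dx": -0.0475, "dy": -0.0291},
  {"jaw": 0.085, "dx": -0.0475, "dy": -0.0291},
  {"jaw": 0.085, "dx": -0.0475, "dy": -0.0291},
  {"jaw": 0.085, "dx": -0.0475, "dy": -0.0291},
  {"jaw": 0.085, "dx": -0.0475, "dy": -0.0291},
  {"jaw": 0.085, "dx": -0.0475, "dy": -0.0291},
  {"jaw": 0.085, "dx": -0.0475, "dy": -0.0291},
], grip_force=60)

```text
invalid input
```

```bash
python3 - <<'E'
from h import *
np.set_printoptions(precision=2,suppress=True)
s=manip.sense(); c=optics.calibration("wrist"); p,d=optics.grab_frame("wrist")
np.savez("pics/w1.npz",p=p,d=d); cv2.imwrite("pics/w1.png",p[:,:,::-1])
print(s['ee_pos'],s['joint_pos'],c)
H=hsv(p); b=(H[...,0]>100)&(H[...,0]<125)&(H[...,1]>150); X=cloud(c,d)
for st,ce,m in blobs(b,100): print(st,ce,np.median(X[m],0),onplane(c,*ce,150),onplane(c,*ce,136))
E
```

```text
[287.71 496.59 249.78] [ 0.92  0.32  1.57  0.    1.25 -0.21] {'intrinsics': array([[271.88,   0.  , 252.86],
       [  0.  , 271.88, 193.01],
       [  0.  ,   0.  ,   1.  ]]), 'eye': array([219.59, 527.05, 372.55]), 'rotation': array([[ 0.43, -0.87, -0.27],
       [ 0.91,  0.41,  0.12],
       [ 0.  , -0.29,  0.96]])}
[ 306   84  206  167 1720] [420.11 157.1 ] [370.22 760.3    3.36] [311.94 636.19 150.  ] [317.75 643.06 136.  ]
```

Request:
jog_arm([
  {"jaw": 0.085, "dx": -0.0475, "dy": -0.0291},
  {"jaw": 0.085, "dx": -0.0475, "dy": -0.0291},
  {"jaw": 0.085, "dx": -0.0475, "dy": -0.0291},
  {"jaw": 0.085, "dx": -0.0475, "dy": -0.0291},
  {"jaw": 0.085, "dx": -0.0475, "dy": -0.0291},
  {"jaw": 0.085, "dx": -0.0475, "dy": -0.0291},
])

```text
invalid input
```

All keys are needed in each row.

Request:
jog_arm([
  {"jaw": 0.085, "dx": -0.0475, "dy": -0.0291, "dz": 0, "rx": 0, "ry": 0, "rz": 0},
  {"jaw": 0.085, "dx": -0.0475, "dy": -0.0291, "dz": 0, "rx": 0, "ry": 0, "rz": 0},
  {"jaw": 0.085, "dx": -0.0475, "dy": -0.0291, "dz": 0, "rx": 0, "ry": 0, "rz": 0},
  {"jaw": 0.085, "dx": -0.0475, "dy": -0.0291, "dz": 0, "rx": 0, "ry": 0, "rz": 0},
  {"jaw": 0.085, "dx": -0.0475, "dy": -0.0291, "dz": 0, "rx": 0, "ry": 0, "rz": 0},
  {"jaw": 0.085, "dx": -0.0475, "dy": -0.0291, "dz": 0, "rx": 0, "ry": 0, "rz": 0},
  {"jaw": 0.085, "dx": -0.0475, "dy": -0.0291, "dz": 0, "rx": 0, "ry": 0, "rz": 0},
  {"jaw": 0.085, "dx": -0.0475, "dy": -0.0291, "dz": 0, "rx": 0, "ry": 0, "rz": 0},
  {"jaw": 0.085, "dx": -0.0475, "dy": -0.0291, "dz": 0, "rx": 0, "ry": 0, "rz": 0},
  {"jaw": 0.085, "dx": -0.0475, "dy": -0.0291, "dz": 0, "rx": 0, "ry": 0, "rz": 0},
  {"jaw": 0.085, "dx": -0.0475, "dy": -0.0291, "dz": 0, "rx": 0, "ry": 0, "rz": 0},
], grip_force=60)

```text
clock: 1.65
ee_pos: [623.0, -20.5, 250.0]
ee_rot: [[-0.902, 0.431, -0.001], [0.431, 0.902, 0.0], [0.001, -0.0, -1.0]]
ft_force: [0.3, 1.2, -0.1]
grip_width: 85.2
```

```bash
python3 - <<'E'
from h import *
np.set_printoptions(precision=2,suppress=True)
s=manip.sense(); c=optics.calibration("wrist"); p,d=optics.grab_frame("wrist")
np.savez("pics/w1.npz",p=p,d=d); cv2.imwrite("pics/w1.png",p[:,:,::-1])
print(s['ee_pos'],s['joint_pos'],c['eye'])
H=hsv(p); b=(H[...,0]>100)&(H[...,0]<125)&(H[...,1]>150); X=cloud(c,d)
for st,ce,m in blobs(b,100): print(st,ce,np.median(X[m],0),X[m][:,2].max(),onplane(c,*ce,150),onplane(c,*ce,136))
E
```

```text
[622.98 -20.52 249.96] [-0.14  0.39  1.46  0.    1.29 -1.27] [555.06  10.36 372.66]
```

View pics/w1.png

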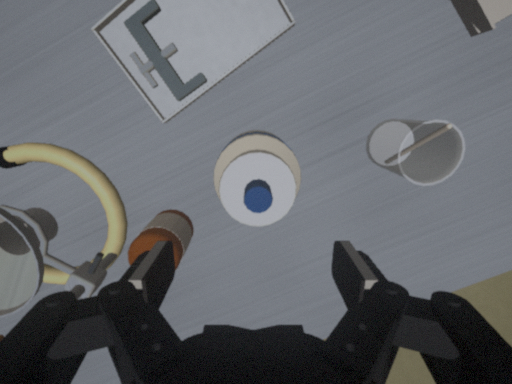

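The wrist view shows the lid's blue knob at (258,195) on the disc, the tray and yoke above, and the bottle at (165,240), with the fingers at the bottom.

```bash
cat >> h.py <<'E'
def look(n,name="wrist"):
    s=manip.sense(); c=optics.calibration(name); p,d=optics.grab_frame(name)
    cv2.imwrite(f"pics/{n}.png",p[:,:,::-1]); return s,c,p,d
def bluemask(p,smin=120):
    H=hsv(p); return (H[...,0]>98)&(H[...,0]<128)&(H[...,1]>smin)
def tool(s,v): return s['ee_rot'].T@(np.asarray(v)) 
np.set_printoptions(precision=2,suppress=True)
E
python3 - <<'E'
from h import *
f=np.load("pics/w1.npz");p,d=f['p'],f['d']; c=optics.calibration("wrist"); X=cloud(c,d);s=manip.sense()
print(hsv(p)[195,258],X[195,258])
for st,ce,m in blobs(bluemask(p),100): print(st,ce,onplane(c,*ce,150),onplane(c,*ce,140))
# disc: points with z 116..128 near
m=(X[...,2]>115)&(X[...,2]<130)&(np.hypot(X[...,0]-622,X[...,1]+20)<60)
q=X[m][:,:2].astype(np.float32); print(cv2.minEnclosingCircle(q), np.median(X[m][:,2]))
k=(X[...,2]>143)&(np.hypot(X[...,0]-622,X[...,1]+20)<25); print(np.mean(X[k],0),k.sum(),np.median(X[k],0))
E
```

```text
[110 133 115] [625.11 -22.48 149.56]
[245 187  27  25 518] [257.69 198.86] [628.03 -24.16 150.  ] [631.14 -25.46 140.  ]
((629.4988403320312, -25.18791389465332), 37.781368255615234) 120.96946987636164
[617.24 -17.64 307.19] 10961 [617.71 -18.86 316.55]
```

Request:
jog_arm([
  {"jaw": 0.085, "dx": -0.005, "dy": 0, "dz": 0.03, "rx": 0, "ry": 0, "rz": 0},
  {"jaw": 0.085, "dx": 0, "dy": 0, "dz": 0.03, "rx": 0, "ry": 0, "rz": 0},
  {"jaw": 0.085, "dx": 0, "dy": 0, "dz": 0, "rx": 0, "ry": 0, "rz": 0},
])

```text
clock: 2.08
ee_pos: [624.6, -20.7, 187.5]
ee_rot: [[-0.903, 0.431, -0.006], [0.431, 0.903, 0.001], [0.006, -0.002, -1.0]]
ft_force: [-0.6, -0.1, -0.5]
grip_width: 85.2
```

```bash
python3 - <<'E'
from h import *
s,c,p,d=look("w2"); X=cloud(c,d); print(s['ee_pos'])
def proj(c,P):
    q=np.array(c['rotation']).T@(np.array(P)-c['eye']); K=c['intrinsics']; return K[0,2]-K[0,0]*q[0]/q[2], K[1,2]+K[1,1]*q[1]/q[2]
print('tcp px',proj(c,s['ee_pos']))
for st,ce,m in blobs(bluemask(p),100): print(st,ce,onplane(c,*ce,150),onplane(c,*ce,140))
m=(X[...,2]>115)&(X[...,2]<130)&(np.hypot(X[...,0]-625,X[...,1]+20)<60)
q=X[m][:,:2].astype(np.float32); print(cv2.minEnclosingCircle(q), np.median(X[m][:,2]))
k=(X[...,2]>145)&(X[...,2]<155)&(np.hypot(X[...,0]-625,X[...,1]+20)<30); print(cv2.minEnclosingCircle(X[k][:,:2].astype(np.float32)),k.sum(),np.median(X[k],0))
for n in("scene","top"):
    f=np.load(f"pics/{n}0.npz");c=optics.calibration(n); 
    for st,ce,m in blobs(bluemask(f['p'],100),8):
        P=onplane(c,*ce,138)
        if np.hypot(P[0]-622,P[1]+20)<50: print(n,st,ce,P)
cv2.imwrite("pics/w2c.png",cv2.resize(p[100:300,120:390,::-1],None,fx=2,fy=2))
E
```

```text
[624.56 -20.68 187.53]
tcp px (np.float64(255.26005017119442), np.float64(262.20657851165663))
[241 211  36  33 925] [258.59 227.14] [622.98 -17.29 150.  ] [627.07 -18.99 140.  ]
((624.4507446289062, -17.98490333557129), 37.83246994018555) 120.86889188048747
((624.2188110351562, -17.927621841430664), 12.837793350219727) 1116 [623.18 -17.64 148.71]
scene [223 227   9  11  76] [226.86 231.96] [625.38 -15.9  138.  ]
top [228 139   6   6  34] [230.5 141.5] [624.27 -18.52 138.  ]
```

View pics/w2.png

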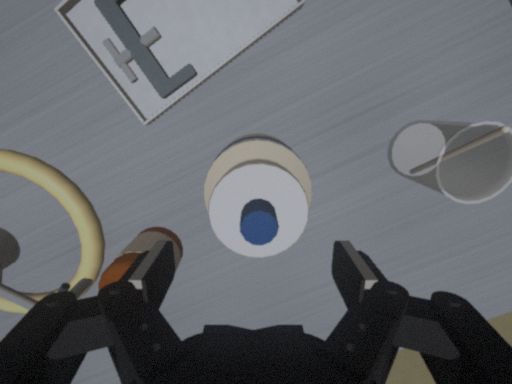

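The wrist view (settled) shows the knob top at (258,227). All three cameras agree on the knob at about (624,-18), so I'll grasp it now.

Request:
jog_arm([
  {"jaw": 0.085, "dx": 0.001, "dy": 0.0025, "dz": 0.02, "rx": 0, "ry": 0, "rz": 0},
  {"jaw": 0.085, "dx": 0, "dy": 0, "dz": 0.02, "rx": 0, "ry": 0, "rz": 0},
  {"jaw": 0.06, "dx": 0, "dy": 0, "dz": 0, "rx": 0, "ry": 0, "rz": 0},
  {"jaw": 0.04, "dx": 0, "dy": 0, "dz": 0, "rx": 0, "ry": 0, "rz": 0},
])

```text
clock: 2.62
ee_pos: [628.1, -18.3, 151.9]
ee_rot: [[-0.903, 0.43, 0.002], [0.43, 0.903, -0.0], [-0.002, 0.001, -1.0]]
ft_force: [-0.7, 0.0, 0.7]
grip_width: 51.4
```

Request:
jog_arm([
  {"jaw": 0.045, "dx": 0.0025, "dy": -0.001, "dz": 0.006, "rx": 0, "ry": 0, "rz": 0},
  {"jaw": 0.0, "dx": 0, "dy": 0, "dz": 0, "rx": 0, "ry": 0, "rz": 0},
  {"jaw": 0.0, "dx": 0, "dy": 0, "dz": 0, "rx": 0, "ry": 0, "rz": 0},
  {"jaw": 0.0, "dx": 0, "dy": 0, "dz": 0, "rx": 0, "ry": 0, "rz": 0},
  {"jaw": 0.0, "dx": 0, "dy": 0, "dz": 0, "rx": 0, "ry": 0, "rz": 0},
])

```text
clock: 3.25
ee_pos: [624.7, -18.2, 144.7]
ee_rot: [[-0.903, 0.43, 0.001], [0.43, 0.903, -0.0], [-0.001, 0.0, -1.0]]
ft_force: [-0.7, 0.8, 5.2]
grip_width: 23.9
```

Request:
jog_arm([
  {"jaw": 0.0, "dx": 0, "dy": 0, "dz": -0.01, "rx": 0, "ry": 0, "rz": 0},
  {"jaw": 0.0, "dx": 0, "dy": 0, "dz": -0.02, "rx": 0, "ry": 0, "rz": 0},
  {"jaw": 0.0, "dx": 0.0392, "dy": -0.0078, "dz": 0, "rx": 0, "ry": 0, "rz": 0},
  {"jaw": 0.0, "dx": 0.0392, "dy": -0.0078, "dz": 0, "rx": 0, "ry": 0, "rz": 0},
  {"jaw": 0.0, "dx": 0.0392, "dy": -0.0078, "dz": 0, "rx": 0, "ry": 0, "rz": 0},
  {"jaw": 0.0, "dx": 0.0392, "dy": -0.0078, "dz": 0.02, "rx": 0, "ry": 0, "rz": 0},
  {"jaw": 0.0, "dx": 0.0392, "dy": -0.0078, "dz": 0.02, "rx": 0, "ry": 0, "rz": 0},
  {"jaw": 0.0, "dx": 0, "dy": 0, "dz": 0.02, "rx": 0, "ry": 0, "rz": 0},
  {"jaw": 0.0, "dx": 0, "dy": 0, "dz": 0.02, "rx": 0, "ry": 0, "rz": 0},
  {"jaw": 0.0, "dx": 0, "dy": 0, "dz": 0.01, "rx": 0, "ry": 0, "rz": 0},
  {"jaw": 0.0, "dx": 0, "dy": 0, "dz": 0, "rx": 0, "ry": 0, "rz": 0},
])

```text
clock: 4.62
ee_pos: [430.4, 30.9, 84.0]
ee_rot: [[-0.903, 0.43, -0.001], [0.43, 0.903, 0.0], [0.001, -0.001, -1.0]]
ft_force: [0.1, 0.5, -1.7]
grip_width: 24.3
```

```bash
python3 - <<'E'
from h import *
s,c,p,d=look("w3"); print(s['ee_pos'],s['grip_width'],s['ft_force'])
E
```

```text
[430.42  30.9   83.97] 24.261398935412043 [ 0.14  0.51 -1.66]
```

View pics/w3.png

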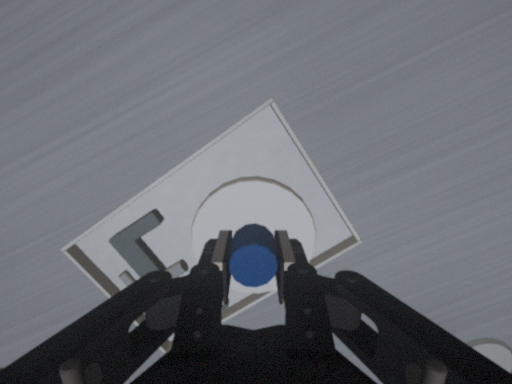

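The view shows the lid held level over the free half of the tray, with the yoke clear at (150,250).

Request:
jog_arm([
  {"jaw": 0.0, "dx": 0, "dy": 0, "dz": 0.02, "rx": 0, "ry": 0, "rz": 0},
  {"jaw": 0.0, "dx": 0, "dy": 0, "dz": 0.012, "rx": 0, "ry": 0, "rz": 0},
  {"jaw": 0.0, "dx": 0, "dy": 0, "dz": 0.006, "rx": 0, "ry": 0, "rz": 0},
  {"jaw": 0.0, "dx": 0, "dy": 0, "dz": 0.0015, "rx": 0, "ry": 0, "rz": 0},
  {"jaw": 0.0, "dx": 0, "dy": 0, "dz": 0, "rx": 0, "ry": 0, "rz": 0},
])

```text
clock: 5.3
ee_pos: [430.9, 30.9, 45.0]
ee_rot: [[-0.903, 0.43, 0.0], [0.43, 0.903, -0.0], [-0.0, -0.0, -1.0]]
ft_force: [0.4, -0.4, -1.6]
grip_width: 24.2
```

Request:
jog_arm([
  {"jaw": 0.0, "dx": 0, "dy": 0, "dz": 0.001, "rx": 0, "ry": 0, "rz": 0},
  {"jaw": 0.0, "dx": 0, "dy": 0, "dz": 0.001, "rx": 0, "ry": 0, "rz": 0},
  {"jaw": 0.0, "dx": 0, "dy": 0, "dz": 0, "rx": 0, "ry": 0, "rz": 0},
])

```text
clock: 5.68
ee_pos: [431.1, 31.0, 44.0]
ee_rot: [[-0.903, 0.43, 0.001], [0.43, 0.903, -0.0], [-0.001, 0.0, -1.0]]
ft_force: [-1.8, 1.6, 16.3]
grip_width: 24.5
```

Request:
jog_arm([
  {"jaw": 0.03, "dx": 0, "dy": 0, "dz": 0, "rx": 0, "ry": 0, "rz": 0},
  {"jaw": 0.05, "dx": 0, "dy": 0, "dz": 0, "rx": 0, "ry": 0, "rz": 0},
  {"jaw": 0.06, "dx": 0, "dy": 0, "dz": -0.01, "rx": 0, "ry": 0, "rz": 0},
  {"jaw": 0.06, "dx": 0, "dy": 0, "dz": -0.03, "rx": 0, "ry": 0, "rz": 0},
  {"jaw": 0.06, "dx": 0, "dy": 0, "dz": -0.06, "rx": 0, "ry": 0, "rz": 0},
  {"jaw": 0.06, "dx": 0, "dy": 0, "dz": -0.06, "rx": 0, "ry": 0, "rz": 0},
  {"jaw": 0.06, "dx": 0, "dy": 0, "dz": 0, "rx": 0, "ry": 0, "rz": 0},
])

```text
clock: 6.55
ee_pos: [434.1, 30.7, 207.8]
ee_rot: [[-0.903, 0.43, 0.01], [0.43, 0.903, -0.001], [-0.01, 0.004, -1.0]]
ft_force: [-0.3, -0.5, -0.9]
grip_width: 60.2
```

```bash
python3 - <<'E'
from h import *
s,c,p,d=look("w4"); X=cloud(c,d); print(s['ee_pos'],s['ft_force'])
for st,ce,m in blobs(bluemask(p),100):
    P=onplane(c,*ce,40); print(st,ce,P,np.median(X[m],0))
m=(np.abs(X[...,2]-21)<4)&(np.hypot(X[...,0]-431,X[...,1]-31)<50); q=X[m]; A=np.c_[q[:,:2],np.ones(len(q))]
print('disc plane',np.linalg.lstsq(A,q[:,2],rcond=None)[0],q[:,2].mean(),cv2.minEnclosingCircle(q[:,:2].astype(np.float32)))
E
```

```text
[434.1   30.7  207.79] [-0.34 -0.5  -0.92]
[242 168  20  20 315] [251.55 177.87] [431.99  29.53  40.  ] [430.16  30.45  48.07]
disc plane [ 0.   -0.   19.19] 20.100983132174488 ((431.0201110839844, 29.345399856567383), 37.87977600097656)
```

Request:
jog_arm([
  {"jaw": 0.06, "dx": -0.0248, "dy": -0.0428, "dz": 0, "rx": 0, "ry": 0, "rz": 0},
  {"jaw": 0.06, "dx": -0.0248, "dy": -0.0428, "dz": 0, "rx": 0, "ry": 0, "rz": 0},
  {"jaw": 0.06, "dx": -0.0248, "dy": -0.0428, "dz": 0, "rx": 0, "ry": 0, "rz": 0},
  {"jaw": 0.06, "dx": -0.0248, "dy": -0.0428, "dz": 0, "rx": 0, "ry": 0, "rz": 0},
  {"jaw": 0.06, "dx": -0.0248, "dy": -0.0428, "dz": 0, "rx": 0, "ry": 0, "rz": 0},
  {"jaw": 0.06, "dx": -0.0248, "dy": -0.0428, "dz": 0, "rx": 0, "ry": 0, "rz": 0},
  {"jaw": 0.06, "dx": -0.0248, "dy": -0.0428, "dz": 0, "rx": 0, "ry": 0, "rz": 0},
  {"jaw": 0.06, "dx": -0.0248, "dy": -0.0428, "dz": 0, "rx": 0, "ry": 0, "rz": 0},
])

```text
clock: 7.6
ee_pos: [461.4, -364.2, 201.0]
ee_rot: [[-0.903, 0.431, -0.003], [0.431, 0.903, 0.003], [0.003, 0.001, -1.0]]
ft_force: [0.4, -0.6, 1.3]
grip_width: 60.1
```

Request:
jog_arm([
  {"jaw": 0.06, "dx": 0, "dy": 0, "dz": 0, "rx": 0, "ry": 0, "rz": -0.15},
  {"jaw": 0.06, "dx": 0, "dy": 0, "dz": 0, "rx": 0, "ry": 0, "rz": -0.15},
  {"jaw": 0.06, "dx": 0, "dy": 0, "dz": 0, "rx": 0, "ry": 0, "rz": -0.15},
  {"jaw": 0.06, "dx": 0, "dy": 0, "dz": 0, "rx": 0, "ry": 0, "rz": -0.15},
  {"jaw": 0.06, "dx": 0, "dy": 0, "dz": 0, "rx": 0, "ry": 0, "rz": -0.15},
  {"jaw": 0.06, "dx": 0, "dy": 0, "dz": 0, "rx": 0, "ry": 0, "rz": -0.14},
  {"jaw": 0.06, "dx": 0, "dy": 0, "dz": 0, "rx": 0, "ry": 0, "rz": 0},
  {"jaw": 0.06, "dx": 0, "dy": 0, "dz": 0, "rx": 0, "ry": 0, "rz": 0},
])

```text
clock: 8.6
ee_pos: [462.0, -363.0, 201.9]
ee_rot: [[-0.904, -0.428, -0.001], [-0.428, 0.904, 0.001], [0.001, 0.002, -1.0]]
ft_force: [-0.7, 0.1, 0.5]
grip_width: 60.2
```

```bash
python3 - <<'E'
from h import *
s,c,p,d=look("w5"); X=cloud(c,d); print(s['ee_pos'],s['ee_rot'],s['joint_pos'])
for st,ce,m in blobs(bluemask(p,100),100):
    q=X[m]; print(st,ce,np.median(q,0)); 
    pts=np.argwhere(m)[:,::-1].astype(np.float32)
    zt=np.percentile(q[:,2],80); P=np.array([onplane(c,u,v,zt) for u,v in pts])[:,:2].astype(np.float32); print(zt,cv2.minAreaRect(P),P.mean(0))
E
```

```text
[ 462.   -363.04  201.87] [[-0.9  -0.43 -0.  ]
 [-0.43  0.9   0.  ]
 [ 0.    0.   -1.  ]] [-0.78  0.39  1.59 -0.    1.16 -2.8 ]
[ 458   12   54   62 1666] [488.32  40.07] [ 270.86 -254.91   91.61]
92.5718720813851 ((270.56341552734375, -251.23028564453125), (54.889122009277344, 18.974924087524414), 87.0291976928711) [ 270.85 -255.6 ]
[ 244  168   20   93 1767] [253.75 213.83] [ 463.38 -362.25  126.41]
127.03876244819907 ((465.624755859375, -361.4520568847656), (77.04411315917969, 14.72814655303955), 26.072608947753906) [ 464.17 -361.98]
[  11  185   79   67 1789] [ 50.09 216.94] [ 560.34 -525.23   91.07]
92.1265813017789 ((559.3008422851562, -522.3816528320312), (76.22195434570312, 21.888551712036133), 65.72637176513672) [ 558.93 -523.3 ]
```

View pics/w5.png

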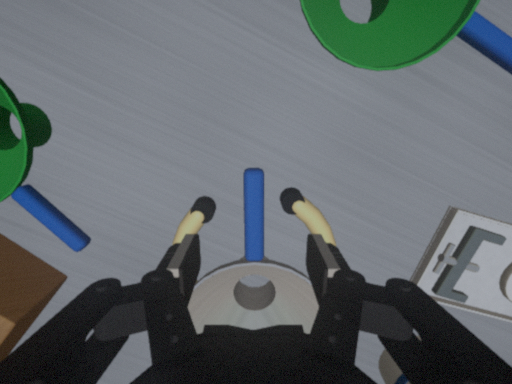

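The view shows the aluminium funnel's blue handle at (254,214), lined up between the open fingers, with the green funnels well clear.

Request:
jog_arm([
  {"jaw": 0.06, "dx": 0, "dy": 0, "dz": 0.03, "rx": 0, "ry": 0, "rz": -0.011},
  {"jaw": 0.06, "dx": 0, "dy": 0, "dz": 0.03, "rx": 0, "ry": 0, "rz": 0},
  {"jaw": 0.06, "dx": 0, "dy": 0, "dz": 0.021, "rx": 0, "ry": 0, "rz": 0},
  {"jaw": 0.04, "dx": 0, "dy": 0, "dz": 0, "rx": 0, "ry": 0, "rz": 0},
  {"jaw": 0.02, "dx": 0, "dy": 0, "dz": 0, "rx": 0, "ry": 0, "rz": 0},
  {"jaw": 0.0, "dx": 0, "dy": 0, "dz": 0, "rx": 0, "ry": 0, "rz": 0},
  {"jaw": 0.0, "dx": 0, "dy": 0, "dz": 0, "rx": 0, "ry": 0, "rz": 0},
  {"jaw": 0.0, "dx": 0, "dy": 0, "dz": 0, "rx": 0, "ry": 0, "rz": 0},
], grip_force=110)

```text
clock: 9.65
ee_pos: [462.8, -363.8, 122.5]
ee_rot: [[-0.898, -0.441, 0.001], [-0.441, 0.898, -0.001], [-0.0, -0.001, -1.0]]
ft_force: [0.5, 0.8, 1.5]
grip_width: 14.0
```

Request:
jog_arm([
  {"jaw": 0.0, "dx": 0, "dy": 0, "dz": -0.008, "rx": 0, "ry": 0, "rz": 0},
  {"jaw": 0.0, "dx": 0, "dy": 0, "dz": -0.02, "rx": 0, "ry": 0, "rz": 0},
  {"jaw": 0.0, "dx": 0, "dy": 0, "dz": -0.04, "rx": 0, "ry": 0, "rz": 0},
  {"jaw": 0.0, "dx": 0, "dy": 0, "dz": -0.04, "rx": 0, "ry": 0, "rz": 0},
  {"jaw": 0.0, "dx": 0, "dy": 0, "dz": 0, "rx": 0, "ry": 0, "rz": 0},
  {"jaw": 0.0, "dx": 0, "dy": 0, "dz": 0, "rx": 0, "ry": 0, "rz": 0},
])

```text
clock: 10.4
ee_pos: [462.0, -363.1, 229.4]
ee_rot: [[-0.898, -0.44, -0.001], [-0.44, 0.898, 0.0], [0.001, 0.001, -1.0]]
ft_force: [0.4, 0.3, -1.0]
grip_width: 13.8
```

```bash
python3 - <<'E'
from h import *
s=manip.sense(); print(s['ee_pos'],s['grip_width'],s['ft_force'])
vis=[]
for n in("top","scene"):
    s,c,p,d=look(n+"2",n); X=cloud(c,d)
    K=c['intrinsics']; q=np.array(c['rotation']).T@(np.array([622,-18,110])-c['eye']); u,v=K[0,2]-K[0,0]*q[0]/q[2],K[1,2]+K[1,1]*q[1]/q[2]
    u0,v0=int(u)-45,int(v)-45; cr=p[v0:v0+90,u0:u0+90]; vis.append(cv2.resize(cr[:,:,::-1],(400,400),interpolation=cv2.INTER_CUBIC)); print(n,u,v,u0,v0)
    m=(X[...,2]>104)&(X[...,2]<118)&(np.hypot(X[...,0]-622,X[...,1]+18)<50); k=X[m][:,:2]
    print('mouthring',m.sum(),cv2.minEnclosingCircle(k.astype(np.float32)))
    # funnel: rim-level points
    m=(X[...,2]>215)&(X[...,2]<280)&(np.hypot(X[...,0]-562,X[...,1]+314)<80); print('funnel',m.sum(),np.percentile(X[m][:,2],[50,90,98]) if m.sum() else '')
    if n=="top":
        H=hsv(p); np.savez("pics/top2.npz",p=p,d=d)
    else: np.savez("pics/scene2.npz",p=p,d=d)
cv2.imwrite("pics/v2.png",np.hstack(vis))
E
```

```text
[ 461.97 -363.15  229.37] 13.828310562166969 [ 0.42  0.31 -1.02]
top 231.06735191110553 143.6714579338435 186 98
mouthring 135 ((623.145751953125, -19.11942481994629), 36.069427490234375)
funnel 671 [223.9  235.78 238.42]
scene 228.20974515640467 236.6682739131295 183 191
mouthring 198 ((626.15283203125, -16.98338508605957), 36.41440200805664)
funnel 557 [226.46 235.58 237.51]
```

View pics/v2.png

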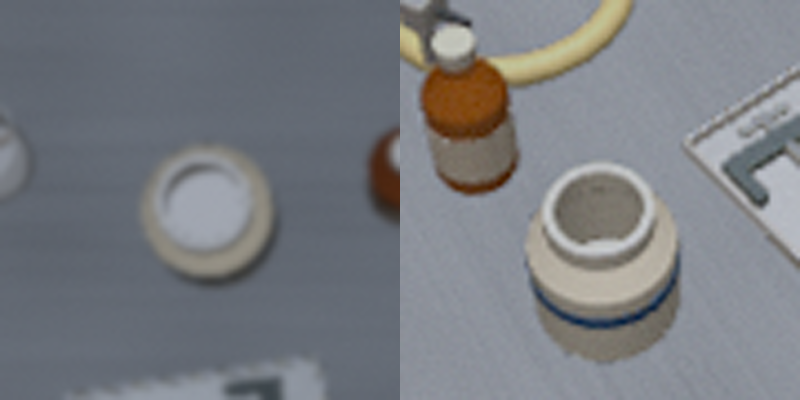

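The left (top) and right (scene) crops show the open jar mouth. Depth fits put its centre at (623,-19) and (626,-17), so I'll use (624.5,-18). Next is how the funnel hangs in the grip.

```bash
python3 - <<'E'
from h import *
from scipy.optimize import least_squares
for n in("top","scene"):
    f=np.load(f"pics/{n}2.npz"); c=optics.calibration(n); X=cloud(c,f['d'])
    r=np.hypot(X[...,0]-561.6,X[...,1]+313.5); m=(r>62)&(r<80)&(X[...,2]>222)&(X[...,2]<250)
    q=X[m]; a=np.degrees(np.arctan2(q[:,1]+313.5,q[:,0]-561.6)); ok=np.abs((a-206+180)%360-180)>15; q=q[ok]; a=a[ok]
    print(n,len(q)); 
    # outer rim per sector
    for a0 in range(-180,180,45):
        k=q[(a>=a0)&(a<a0+45)]
        if len(k)>3: print(a0+22, len(k), np.hypot(k[:,0]-561.6,k[:,1]+313.5).max().round(1), np.percentile(k[:,2],[50,90]))
E
```

```text
top 296
-158 10 68.9 [227.94 238.32]
-113 26 71.2 [229.1  235.68]
-68 63 71.0 [228.93 237.88]
-23 65 72.0 [229.47 237.41]
22 42 70.3 [230.18 237.13]
67 35 68.1 [232.24 237.41]
112 28 68.4 [233.19 237.25]
157 27 68.9 [233.15 237.92]
scene 291
-158 12 65.6 [232.64 235.01]
-113 60 68.6 [230.52 236.43]
-68 67 71.2 [229.17 235.33]
-23 29 70.7 [225.57 234.81]
22 27 74.0 [232.74 235.69]
67 49 74.0 [232.2  236.48]
112 28 69.4 [233.33 237.06]
157 19 66.5 [233.65 236.73]
```

Request:
jog_arm([
  {"jaw": 0.0, "dx": 0, "dy": 0, "dz": -0.03, "rx": 0, "ry": 0, "rz": 0},
  {"jaw": 0.0, "dx": 0.018, "dy": 0.02, "dz": 0, "rx": 0, "ry": 0, "rz": 0},
  {"jaw": 0.0, "dx": 0.018, "dy": 0.02, "dz": 0, "rx": 0, "ry": 0, "rz": 0},
  {"jaw": 0.0, "dx": -0.0368, "dy": 0.0331, "dz": 0, "rx": 0, "ry": 0, "rz": 0},
  {"jaw": 0.0, "dx": -0.0368, "dy": 0.0331, "dz": 0, "rx": 0, "ry": 0, "rz": 0},
  {"jaw": 0.0, "dx": -0.0368, "dy": 0.0331, "dz": 0, "rx": 0, "ry": 0, "rz": 0},
  {"jaw": 0.0, "dx": -0.0368, "dy": 0.0331, "dz": 0, "rx": 0, "ry": 0, "rz": 0},
  {"jaw": 0.0, "dx": -0.0368, "dy": 0.0331, "dz": 0, "rx": 0, "ry": 0, "rz": 0},
  {"jaw": 0.0, "dx": -0.0368, "dy": 0.0331, "dz": 0, "rx": 0, "ry": 0, "rz": 0},
  {"jaw": 0.0, "dx": 0, "dy": 0, "dz": 0.02, "rx": 0, "ry": 0, "rz": 0},
  {"jaw": 0.0, "dx": 0, "dy": 0, "dz": 0, "rx": 0, "ry": 0, "rz": 0},
  {"jaw": 0.0, "dx": 0, "dy": 0, "dz": 0, "rx": 0, "ry": 0, "rz": 0},
])

```text
clock: 12.0
ee_pos: [522.8, -68.2, 239.4]
ee_rot: [[-0.898, -0.44, -0.002], [-0.44, 0.898, 0.0], [0.001, 0.001, -1.0]]
ft_force: [0.3, 0.1, -1.7]
grip_width: 14.1
```

```bash
cat > fun.py <<'E'
from h import *
def rim(n,C,zr,tag):
    s,c,p,d=look(tag,n); X=cloud(c,d); C=np.array(C,float)
    for _ in range(3):
        r=np.hypot(X[...,0]-C[0],X[...,1]-C[1]); m=(r>50)&(r<85)&(np.abs(X[...,2]-zr)<12)
        q=X[m]; a=np.degrees(np.arctan2(q[:,1]-C[1],q[:,0]-C[0])); R=[];Z=[]
        for a0 in range(-180,180,30):
            k=q[(a>=a0)&(a<a0+30)]
            if len(k)>4 and abs((a0+15-206+180)%360-180)>20:
                rr=np.hypot(k[:,0]-C[0],k[:,1]-C[1]); R.append((a0+15,np.sort(rr)[-2])); Z.append((a0+15,np.percentile(k[:,2],88)))
        R=np.array(R);Z=np.array(Z);t=np.radians(R[:,0]); A=np.c_[np.cos(t),np.sin(t),np.ones(len(t))]
        o=np.linalg.lstsq(A,R[:,1],rcond=None)[0]; z=np.linalg.lstsq(A,Z[:,1],rcond=None)[0]; C=C+o[:2]
    print(n,'center',C,'r',o[2],'z',z[2],'tilt mrad',z[:2]/70*1e3, len(R)); return p
E
python3 - <<'E'
from fun import *
s=manip.sense(); print(s['ee_pos'],s['ee_rot'][:,0],s['grip_width'])
rim("top",(624,-18),246,"top3"); p=rim("scene",(624,-18),246,"scene3"); 
cv2.imwrite("pics/v3.png",cv2.resize(p[130:330,130:330,::-1],(600,600)))
E
```

```text
[522.83 -68.23 239.38] [-0.9  -0.44  0.  ] 14.111143274369997
top center [623.31 -20.11] r 69.05334997057307 z 246.99477906757343 tilt mrad [-4.95 -5.81] 7
scene center [625.67 -18.95] r 69.48882826614063 z 247.5323268928774 tilt mrad [-3.78 11.12] 10
```

View pics/v3.png

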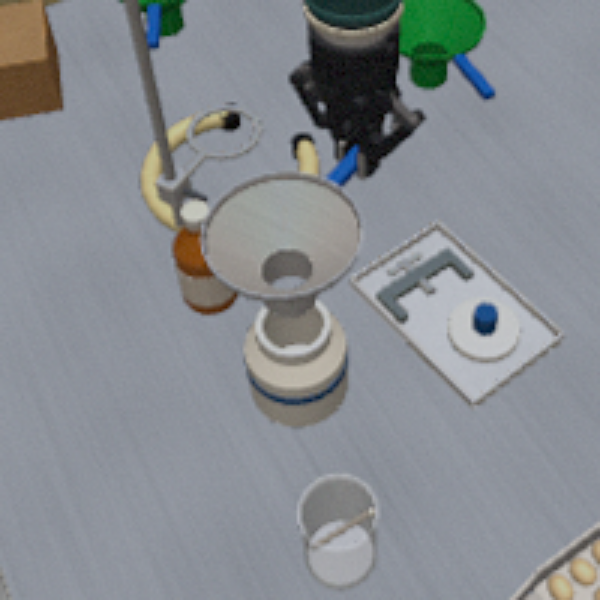

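The view shows the funnel hanging level directly above the jar mouth. The lid lies in the tray with its knob up.

Request:
jog_arm([
  {"jaw": 0.0, "dx": -0.0007, "dy": 0.0013, "dz": 0.015, "rx": 0, "ry": 0, "rz": 0},
  {"jaw": 0.0, "dx": 0, "dy": 0, "dz": 0.015, "rx": 0, "ry": 0, "rz": 0},
  {"jaw": 0.0, "dx": 0, "dy": 0, "dz": 0.012, "rx": 0, "ry": 0, "rz": 0},
  {"jaw": 0.0, "dx": 0, "dy": 0, "dz": 0.01, "rx": 0, "ry": 0, "rz": 0},
  {"jaw": 0.0, "dx": 0, "dy": 0, "dz": 0, "rx": 0, "ry": 0, "rz": 0},
])

```text
clock: 12.72
ee_pos: [522.7, -66.3, 186.7]
ee_rot: [[-0.898, -0.441, -0.002], [-0.441, 0.898, 0.0], [0.002, 0.001, -1.0]]
ft_force: [0.3, -0.4, -1.4]
grip_width: 13.7
```

```bash
python3 - <<'E'
from fun import *
s=manip.sense(); print(s['ee_pos'],s['ft_force'],s['ft_torque'])
E
```

```text
[522.65 -66.25 186.71] [ 0.28 -0.44 -1.4 ] [-0.09  0.18 -0.04]
```

Request:
jog_arm([
  {"jaw": 0.0, "dx": 0, "dy": 0, "dz": 0.012, "rx": 0, "ry": 0, "rz": 0},
  {"jaw": 0.0, "dx": 0, "dy": 0, "dz": 0.01, "rx": 0, "ry": 0, "rz": 0},
  {"jaw": 0.0, "dx": 0, "dy": 0, "dz": 0.003, "rx": 0, "ry": 0, "rz": 0},
  {"jaw": 0.0, "dx": 0, "dy": 0, "dz": 0.001, "rx": 0, "ry": 0, "rz": 0},
  {"jaw": 0.0, "dx": 0, "dy": 0, "dz": 0, "rx": 0, "ry": 0, "rz": 0},
])

```text
clock: 13.35
ee_pos: [523.5, -66.5, 162.0]
ee_rot: [[-0.898, -0.441, 0.0], [-0.441, 0.898, -0.0], [-0.0, -0.0, -1.0]]
ft_force: [-1.0, 0.6, -1.4]
grip_width: 13.5
```

Request:
jog_arm([
  {"jaw": 0.0, "dx": 0, "dy": 0, "dz": 0.0015, "rx": 0, "ry": 0, "rz": 0},
  {"jaw": 0.0, "dx": 0, "dy": 0, "dz": 0.0015, "rx": 0, "ry": 0, "rz": 0},
  {"jaw": 0.0, "dx": 0, "dy": 0, "dz": 0, "rx": 0, "ry": 0, "rz": 0},
])

```text
clock: 13.72
ee_pos: [523.4, -66.4, 158.8]
ee_rot: [[-0.898, -0.441, 0.0], [-0.441, 0.898, -0.0], [-0.0, -0.0, -1.0]]
ft_force: [-0.4, -0.7, -1.1]
grip_width: 13.7
```

Request:
jog_arm([
  {"jaw": 0.0, "dx": 0, "dy": 0, "dz": 0.001, "rx": 0, "ry": 0, "rz": 0},
  {"jaw": 0.0, "dx": 0, "dy": 0, "dz": 0.001, "rx": 0, "ry": 0, "rz": 0},
  {"jaw": 0.0, "dx": 0, "dy": 0, "dz": 0, "rx": 0, "ry": 0, "rz": 0},
])

```text
clock: 14.1
ee_pos: [523.4, -66.5, 157.0]
ee_rot: [[-0.898, -0.44, 0.0], [-0.44, 0.898, -0.0], [-0.0, -0.0, -1.0]]
ft_force: [-1.0, -0.2, 1.7]
grip_width: 14.0
```

Contact is now light, with the rim at about 165 mm. Release, rise and go to the scoop.

Request:
jog_arm([
  {"jaw": 0.02, "dx": 0, "dy": 0, "dz": 0, "rx": 0, "ry": 0, "rz": 0},
  {"jaw": 0.03, "dx": 0, "dy": 0, "dz": 0, "rx": 0, "ry": 0, "rz": 0},
  {"jaw": 0.05, "dx": 0, "dy": 0, "dz": 0, "rx": 0, "ry": 0, "rz": 0},
  {"jaw": 0.05, "dx": 0, "dy": 0, "dz": -0.02, "rx": 0, "ry": 0, "rz": 0},
  {"jaw": 0.05, "dx": 0, "dy": 0, "dz": -0.04, "rx": 0, "ry": 0, "rz": 0},
  {"jaw": 0.05, "dx": 0, "dy": 0, "dz": -0.05, "rx": 0, "ry": 0, "rz": 0},
])

```text
clock: 14.85
ee_pos: [522.5, -66.1, 267.0]
ee_rot: [[-0.898, -0.441, -0.003], [-0.441, 0.898, 0.001], [0.002, 0.002, -1.0]]
ft_force: [1.5, 0.3, 0.8]
grip_width: 49.9
```

Request:
jog_arm([
  {"jaw": 0.05, "dx": -0.0067, "dy": 0.0535, "dz": 0, "rx": 0, "ry": 0, "rz": 0},
  {"jaw": 0.05, "dx": -0.0067, "dy": 0.0535, "dz": 0, "rx": 0, "ry": 0, "rz": 0},
  {"jaw": 0.05, "dx": -0.0067, "dy": 0.0535, "dz": 0, "rx": 0, "ry": 0, "rz": 0},
  {"jaw": 0.05, "dx": -0.0067, "dy": 0.0535, "dz": 0, "rx": 0, "ry": 0, "rz": 0},
  {"jaw": 0.05, "dx": -0.0067, "dy": 0.0535, "dz": 0, "rx": 0, "ry": 0, "rz": 0},
  {"jaw": 0.05, "dx": -0.0067, "dy": 0.0535, "dz": 0, "rx": 0, "ry": 0, "rz": 0},
  {"jaw": 0.05, "dx": -0.0067, "dy": 0.0535, "dz": 0, "rx": 0, "ry": 0, "rz": 0},
  {"jaw": 0.05, "dx": 0, "dy": 0, "dz": 0, "rx": 0, "ry": 0, "rz": 0.134},
  {"jaw": 0.05, "dx": 0, "dy": 0, "dz": 0, "rx": 0, "ry": 0, "rz": 0.134},
  {"jaw": 0.05, "dx": 0, "dy": 0, "dz": 0, "rx": 0, "ry": 0, "rz": 0.134},
  {"jaw": 0.05, "dx": 0, "dy": 0, "dz": 0, "rx": 0, "ry": 0, "rz": 0},
  {"jaw": 0.05, "dx": 0, "dy": 0, "dz": 0, "rx": 0, "ry": 0, "rz": 0},
])

```text
clock: 16.35
ee_pos: [400.4, 290.4, 266.7]
ee_rot: [[-0.998, -0.057, -0.0], [-0.057, 0.998, -0.0], [0.0, -0.0, -1.0]]
ft_force: [-0.3, 1.3, -0.5]
grip_width: 49.7
```

```bash
python3 - <<'E'
from fun import *
rim("top",(624,-18),165,"top4"); rim("scene",(624,-18),165,"scene4")
s,c,p,d=look("w6"); X=cloud(c,d); np.savez("pics/w6.npz",p=p,d=d); print(s['ee_pos'],s['ee_rot'],s['joint_pos'])
H=hsv(p); near=(np.hypot(X[...,0]-430,X[...,1]-292)<60)
b=(H[...,2]<70)&(X[...,2]>15)&(X[...,2]<60)&near
for st,ce,m in blobs(b,150):
    q=X[m]; print('handle',st,ce,q.min(0),q.max(0),cv2.minAreaRect(q[:,:2].astype(np.float32)))
m=(X[...,2]>33)&(X[...,2]<48)&(X[...,0]>440)&(X[...,0]<620)&(abs(X[...,1]-295)<70)
q=X[m]; print('walls',len(q),q.min(0),q.max(0),cv2.minAreaRect(q[:,:2].astype(np.float32)))
E
```

```text
top center [623.31 -19.61] r 69.1804250762314 z 166.65816912785846 tilt mrad [-23.46   9.71] 10
scene center [626.1 -17.4] r 69.31255183239715 z 166.03500195218024 tilt mrad [ 5.14 28.73] 10
[400.48 290.38 266.78] [[-1.   -0.06 -0.  ]
 [-0.06  1.   -0.  ]
 [ 0.   -0.   -1.  ]] [ 0.49  0.19  1.71 -0.    1.24 -1.14]
handle [250 158  14  50 603] [256.48 182.91] [384.88 285.03  34.11] [453.86 306.37  53.81] ((419.30987548828125, 295.5430603027344), (68.69554138183594, 16.695762634277344), 4.6318559646606445)
walls 666 [440.17 263.73  33.14] [591.36 340.64  41.88] ((514.8995361328125, 303.440185546875), (150.45716857910156, 69.5790023803711), 5.208186149597168)
```

View pics/w6.png

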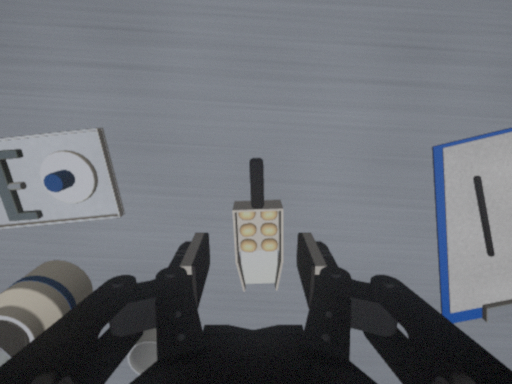

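The view shows the scoop's black handle at (257,183), with the pan and its six cylinders below it at about (258,230). The lid is at (67,178), and the funnel seats at z≈166, within about 1 mm of the jar axis.

Request:
jog_arm([
  {"jaw": 0.05, "dx": 0, "dy": 0, "dz": 0, "rx": 0, "ry": 0, "rz": -0.027},
  {"jaw": 0.05, "dx": 0, "dy": 0, "dz": 0, "rx": 0, "ry": -0.175, "rz": 0},
  {"jaw": 0.05, "dx": 0, "dy": 0, "dz": 0, "rx": 0, "ry": -0.175, "rz": 0},
  {"jaw": 0.05, "dx": 0, "dy": 0, "dz": 0, "rx": 0, "ry": -0.175, "rz": 0},
  {"jaw": 0.05, "dx": 0, "dy": 0, "dz": 0, "rx": 0, "ry": -0.175, "rz": 0},
  {"jaw": 0.05, "dx": 0, "dy": 0, "dz": 0, "rx": 0, "ry": 0, "rz": 0},
])

```text
clock: 17.25
ee_pos: [400.6, 284.9, 264.7]
ee_rot: [[-0.803, -0.072, 0.591], [-0.067, 0.997, 0.03], [-0.592, -0.016, -0.806]]
ft_force: [-0.7, 0.3, -0.6]
grip_width: 50.3
```

```bash
python3 - <<'E'
from fun import *
s=manip.sense(); print(s['ee_pos'],s['ee_rot'],s['joint_pos']); print(tool(s,np.array([424.5,296,36])-s['ee_pos']))
E
```

```text
[400.6  284.86 264.69] [[-0.8  -0.07  0.59]
 [-0.07  1.    0.03]
 [-0.59 -0.02 -0.81]] [ 0.75  0.04  2.1  -0.72  0.62 -0.38]
[115.41  13.01 198.76]
```

```bash
cat >> h.py <<'E'
from scipy.spatial.transform import Rotation as Rn
def Rdes(a,th):
    z=np.array([np.sin(th)*np.cos(a),np.sin(th)*np.sin(a),-np.cos(th)]); y=np.array([-np.sin(a),np.cos(a),0]); return np.c_[np.cross(y,z),y,z]
def need(s,a,th,P):
    R=Rdes(a,th); rv=Rn.from_matrix(s['ee_rot'].T@R).as_rotvec(); print('rotvec',rv.round(4),'shift in final frame mm',R.T@(np.array(P)-s['ee_pos']))
E
python3 - <<'E'
from h import *
need(manip.sense(),0.084,0.35,(424.5,296,36))
E
```

```text
rotvec [-0.02  0.28 -0.  ] shift in final frame mm [ 55.17   9.09 223.31]
```

Request:
jog_arm([
  {"jaw": 0.05, "dx": 0, "dy": 0, "dz": 0, "rx": -0.01, "ry": 0.14, "rz": 0},
  {"jaw": 0.05, "dx": 0, "dy": 0, "dz": 0, "rx": -0.01, "ry": 0.14, "rz": 0},
  {"jaw": 0.05, "dx": 0.018, "dy": 0.003, "dz": 0.045, "rx": 0, "ry": 0, "rz": 0},
  {"jaw": 0.05, "dx": 0.018, "dy": 0.003, "dz": 0.045, "rx": 0, "ry": 0, "rz": 0},
  {"jaw": 0.05, "dx": 0.018, "dy": 0.003, "dz": 0.045, "rx": 0, "ry": 0, "rz": 0},
  {"jaw": 0.05, "dx": 0, "dy": 0, "dz": 0, "rx": 0, "ry": 0, "rz": 0},
  {"jaw": 0.05, "dx": 0, "dy": 0, "dz": 0, "rx": 0, "ry": 0, "rz": 0},
])

```text
clock: 18.12
ee_pos: [404.2, 293.6, 121.6]
ee_rot: [[-0.926, -0.072, 0.371], [-0.067, 0.997, 0.027], [-0.372, 0.0, -0.928]]
ft_force: [0.5, -0.5, 1.0]
grip_width: 50.3
```

```bash
python3 - <<'E'
from h import *
s,c,p,d=look("w7"); X=cloud(c,d); print(s['ee_pos'],s['joint_pos']); need(s,0.084,0.35,(424.5,296,36))
H=hsv(p); near=(np.hypot(X[...,0]-430,X[...,1]-292)<60)
b=(H[...,2]<70)&(X[...,2]>15)&(X[...,2]<60)&near
for st,ce,m in blobs(b,300):
    q=X[m]; t=q[:,2]-28; print('handle',st,ce,q.min(0),q.max(0),cv2.minAreaRect(q[:,:2].astype(np.float32)))
E
```

```text
[404.25 293.58 121.65] [ 0.63  0.31  2.11 -0.48  0.44 -0.61]
rotvec [-0.    0.03 -0.01] shift in final frame mm [10.22  0.71 87.44]
handle [ 243  148   24   71 1525] [254.8 181.5] [384.11 284.39  33.29] [453.66 306.66  53.19] ((418.7276916503906, 295.1995849609375), (69.17997741699219, 17.235118865966797), 5.082669258117676)
```

View pics/w7.png

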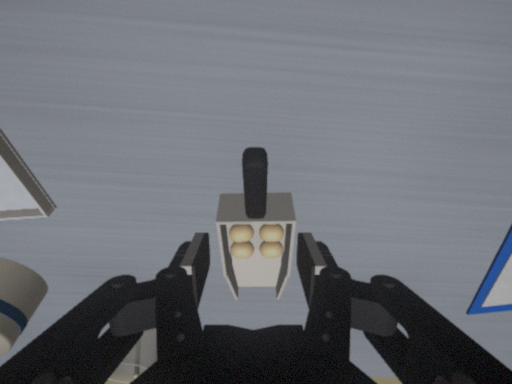

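Handle centred between the fingers at (255,181). Joint 5 and joint 4 run toward their limits with this lean, so I'll take the grasp nearly vertical.

Request:
jog_arm([
  {"jaw": 0.05, "dx": 0, "dy": 0, "dz": 0, "rx": 0, "ry": 0.14, "rz": -0.01},
  {"jaw": 0.05, "dx": 0, "dy": 0, "dz": 0, "rx": 0, "ry": 0.14, "rz": 0},
  {"jaw": 0.05, "dx": 0, "dy": 0, "dz": 0, "rx": 0, "ry": 0, "rz": 0},
])

```text
clock: 18.55
ee_pos: [408.0, 293.1, 123.1]
ee_rot: [[-0.989, -0.075, 0.128], [-0.075, 0.997, 0.006], [-0.128, -0.004, -0.992]]
ft_force: [0.8, -0.0, 0.0]
grip_width: 49.9
```

```bash
python3 - <<'E'
from h import *
s=manip.sense(); print(s['ee_pos'],s['joint_pos']); need(s,0.084,0.1,(424,295.7,36))
E
```

```text
[408.05 293.11 123.14] [ 0.53  0.34  1.94 -0.09  0.75 -1.06]
rotvec [-0.    0.03 -0.01] shift in final frame mm [-7.33  1.24 88.31]
```

Request:
jog_arm([
  {"jaw": 0.05, "dx": -0.004, "dy": 0.001, "dz": 0.025, "rx": 0, "ry": 0.025, "rz": -0.008},
  {"jaw": 0.05, "dx": -0.003, "dy": 0, "dz": 0.025, "rx": 0, "ry": 0, "rz": 0},
  {"jaw": 0.05, "dx": 0, "dy": 0, "dz": 0.025, "rx": 0, "ry": 0, "rz": 0},
  {"jaw": 0.05, "dx": 0, "dy": 0, "dz": 0.012, "rx": 0, "ry": 0, "rz": 0},
  {"jaw": 0.05, "dx": 0, "dy": 0, "dz": 0, "rx": 0, "ry": 0, "rz": 0},
])

```text
clock: 19.18
ee_pos: [418.4, 292.5, 34.1]
ee_rot: [[-0.992, -0.086, 0.096], [-0.086, 0.996, -0.001], [-0.095, -0.01, -0.995]]
ft_force: [0.0, -0.3, -0.6]
grip_width: 49.9
```

```bash
python3 - <<'E'
from h import *
s=manip.sense(); print(s['ee_pos'],s['joint_pos']); need(s,0.084,0.1,(424,295.7,36))
E
```

```text
[418.45 292.49  34.11] [ 0.51  0.52  1.97 -0.09  0.58 -1.08]
rotvec [-0.01 -0.    0.  ] shift in final frame mm [-5.96  2.74 -1.3 ]
```

Request:
jog_arm([
  {"jaw": 0.05, "dx": -0.005, "dy": 0.003, "dz": -0.001, "rx": -0.01, "ry": 0, "rz": 0},
  {"jaw": 0.03, "dx": 0, "dy": 0, "dz": 0, "rx": 0, "ry": 0, "rz": 0},
  {"jaw": 0.02, "dx": 0, "dy": 0, "dz": 0, "rx": 0, "ry": 0, "rz": 0},
  {"jaw": 0.0, "dx": 0, "dy": 0, "dz": 0, "rx": 0, "ry": 0, "rz": 0},
  {"jaw": 0.0, "dx": 0, "dy": 0, "dz": 0, "rx": 0, "ry": 0, "rz": 0},
  {"jaw": 0.0, "dx": 0, "dy": 0, "dz": 0, "rx": 0, "ry": 0, "rz": 0},
], grip_force=110)

```text
clock: 19.92
ee_pos: [424.2, 296.3, 36.3]
ee_rot: [[-0.992, -0.086, 0.096], [-0.086, 0.996, 0.009], [-0.097, 0.001, -0.995]]
ft_force: [-1.0, -0.7, 6.9]
grip_width: 16.0
```

```bash
python3 - <<'E'
from h import *
s=manip.sense(); print(s['ee_pos'],s['joint_pos'],s['grip_width']); need(s,0.084,0.1,(424,295.7,36))
E
```

```text
[424.17 296.31  36.29] [ 0.5   0.52  1.96 -0.07  0.58 -1.1 ] 16.018561119541086
rotvec [ 0. -0.  0.] shift in final frame mm [ 0.25 -0.59  0.26]
```

```bash
cat >> h.py <<'E'
def rows(s,wps,th0=0.1):
    "wps: (x,y,z,a,phi,n); prints per-row tool increments, shift then turn"
    p=np.array(s['ee_pos'],float); R=np.array(s['ee_rot'])
    for x,y,z,a,ph,n in wps:
        T=np.array([x,y,z]); D=(T-p)/n; rv=Rn.from_matrix(R.T@Rdes(a,th0-ph)).as_rotvec()/n
        for i in range(n):
            print(np.round(R.T@D/1e3,4).tolist(),rv.round(4).tolist(), '' if i else (x,y,z,ph))
            R=R@Rn.from_rotvec(rv).as_matrix(); p=p+D
E
python3 - <<'E'
from h import *
s=manip.sense(); rows(s,[(424,296,60,.086,0,1),(424,296,110,.086,-.1,1),(424,296,250,.086,-.1,3)])
E
```

```text
[-0.0021, -0.0003, -0.0236] [0.0012, -0.0033, 0.0004] (424, 296, 60, 0)
[-0.005, -0.0, -0.0498] [0.0, -0.1, 0.0] (424, 296, 110, -0.1)
[-0.0093, -0.0, -0.0457] [-0.0, -0.0, -0.0] (424, 296, 250, -0.1)
[-0.0093, -0.0, -0.0457] [-0.0, -0.0, -0.0] 
[-0.0093, -0.0, -0.0457] [-0.0, -0.0, -0.0]
```

Request:
jog_arm([
  {"jaw": 0.0, "dx": -0.001, "dy": 0, "dz": -0.01, "rx": 0, "ry": 0, "rz": 0},
  {"jaw": 0.0, "dx": -0.001, "dy": 0, "dz": -0.014, "rx": 0, "ry": 0, "rz": 0},
  {"jaw": 0.0, "dx": -0.003, "dy": 0, "dz": -0.025, "rx": 0, "ry": -0.05, "rz": 0},
  {"jaw": 0.0, "dx": -0.004, "dy": 0, "dz": -0.025, "rx": 0, "ry": -0.05, "rz": 0},
  {"jaw": 0.0, "dx": -0.007, "dy": 0, "dz": -0.034, "rx": 0, "ry": 0, "rz": 0},
  {"jaw": 0.0, "dx": -0.007, "dy": 0, "dz": -0.034, "rx": 0, "ry": 0, "rz": 0},
  {"jaw": 0.0, "dx": -0.007, "dy": 0, "dz": -0.034, "rx": 0, "ry": 0, "rz": 0},
  {"jaw": 0.0, "dx": -0.007, "dy": 0, "dz": -0.034, "rx": 0, "ry": 0, "rz": 0},
  {"jaw": 0.0, "dx": 0, "dy": 0, "dz": 0, "rx": 0, "ry": 0, "rz": 0},
  {"jaw": 0.0, "dx": 0, "dy": 0, "dz": 0, "rx": 0, "ry": 0, "rz": 0},
])

```text
clock: 21.18
ee_pos: [424.4, 295.5, 248.1]
ee_rot: [[-0.978, -0.086, 0.192], [-0.084, 0.996, 0.017], [-0.193, 0.0, -0.981]]
ft_force: [-1.3, -0.6, -3.8]
grip_width: 16.5
```

```bash
python3 - <<'E'
from h import *
s,c,p,d=look("sc5","scene"); print(s['ee_pos'],s['joint_pos'],s['grip_width'],s['ft_force']); X=cloud(c,d)
# scoop walls/lip in depth: report profile along scoop axis
a=.086; u=(X[...,0]-s['ee_pos'][0])*np.cos(a)+(X[...,1]-s['ee_pos'][1])*np.sin(a); v=-(X[...,0]-s['ee_pos'][0])*np.sin(a)+(X[...,1]-s['ee_pos'][1])*np.cos(a)
m=(X[...,2]>190)&(X[...,2]<300)&(abs(v)<60)&(u>25)&(u<190)
for u0 in range(30,180,15):
    k=m&(u>=u0)&(u<u0+15)
    if k.sum()>3: print(u0,k.sum(),np.percentile(X[k][:,2],[3,50,97]).round(1),'v',np.percentile(v[k],[2,98]).round(1), 'umax',u[k].max().round(1))
rows(s,[(431,-18,246,0,-.1,8)])
cv2.imwrite("pics/sc5c.png",cv2.resize(p[180:384,200:440,::-1],(720,612)))
E
```

```text
[424.38 295.46 248.1 ] [ 0.53  0.16  1.81 -0.1   0.99 -1.08] 16.47621272140112 [-1.3  -0.63 -3.78]
30 332 [222.8 243.6 256.9] v [-33.9  34. ] umax 44.9
45 238 [219.5 237.5 257.2] v [-34.   34.3] umax 60.0
60 240 [221.8 239.6 258.7] v [-33.7  34.3] umax 75.0
75 200 [222.4 241.1 260.7] v [-34.1  34.4] umax 90.0
90 319 [223.2 235.2 261.5] v [-33.4  34.4] umax 104.9
105 241 [224.3 227.7 262.5] v [-34.2  34.7] umax 120.0
120 197 [227.8 233.1 260.8] v [-32.1  33.7] umax 135.0
135 206 [233.9 239.2 262.7] v [-29.7  31.2] umax 150.0
150 186 [235.9 245.5 264. ] v [-27.4  28.8] umax 164.9
165 65 [234.7 246.8 263.8] v [-26.1  27.3] umax 169.2
[0.0025, -0.0391, -0.0002] [0.0021, -0.0008, 0.0105] (431, -18, 246, -0.1)
[0.0021, -0.0391, -0.0002] [0.0021, -0.0008, 0.0105] 
[0.0017, -0.0392, -0.0001] [0.0021, -0.0008, 0.0105] 
[0.0013, -0.0392, 0.0] [0.0021, -0.0008, 0.0105] 
[0.0009, -0.0392, 0.0001] [0.0021, -0.0008, 0.0105] 
[0.0005, -0.0392, 0.0002] [0.0021, -0.0008, 0.0105] 
[0.0001, -0.0392, 0.0003] [0.0021, -0.0008, 0.0105] 
[-0.0003, -0.0392, 0.0003] [0.0021, -0.0008, 0.0105]
```

Request:
jog_arm([
  {"jaw": 0.0, "dx": 0.0015, "dy": -0.02, "dz": 0, "rx": 0.002, "ry": 0, "rz": 0.01},
  {"jaw": 0.0, "dx": 0.002, "dy": -0.035, "dz": 0, "rx": 0.002, "ry": 0, "rz": 0.01},
  {"jaw": 0.0, "dx": 0.0015, "dy": -0.042, "dz": 0, "rx": 0.002, "ry": 0, "rz": 0.01},
  {"jaw": 0.0, "dx": 0.0015, "dy": -0.042, "dz": 0, "rx": 0.002, "ry": 0, "rz": 0.01},
  {"jaw": 0.0, "dx": 0.001, "dy": -0.042, "dz": 0, "rx": 0.002, "ry": 0, "rz": 0.01},
  {"jaw": 0.0, "dx": 0.0005, "dy": -0.042, "dz": 0, "rx": 0.002, "ry": 0, "rz": 0.01},
  {"jaw": 0.0, "dx": 0, "dy": -0.042, "dz": 0, "rx": 0.002, "ry": 0, "rz": 0.01},
  {"jaw": 0.0, "dx": 0, "dy": -0.03, "dz": 0, "rx": 0.002, "ry": 0, "rz": 0.01},
  {"jaw": 0.0, "dx": 0, "dy": -0.018, "dz": 0, "rx": 0, "ry": 0, "rz": 0},
  {"jaw": 0.0, "dx": 0, "dy": 0, "dz": 0, "rx": 0, "ry": 0, "rz": 0},
  {"jaw": 0.0, "dx": 0, "dy": 0, "dz": 0, "rx": 0, "ry": 0, "rz": 0},
])

```text
clock: 22.6
ee_pos: [431.2, -16.5, 246.1]
ee_rot: [[-0.981, -0.004, 0.192], [-0.004, 1.0, 0.002], [-0.192, 0.001, -0.981]]
ft_force: [-0.3, 1.1, -3.5]
grip_width: 16.2
```

```bash
python3 - <<'E'
from h import *
s,c,p,d=look("sc6","scene"); print(s['ee_pos'],s['ee_rot'],s['joint_pos'],s['grip_width']); X=cloud(c,d)
a=0; u=(X[...,0]-s['ee_pos'][0]); v=(X[...,1]-s['ee_pos'][1])
m=(X[...,2]>205)&(X[...,2]<300)&(abs(v)<60)&(u>25)&(u<190)
for u0 in (30,90,135,150,165):
    k=m&(u>=u0)&(u<u0+15)
    if k.sum()>3: print(u0,k.sum(),np.percentile(X[k][:,2],[3,50,97]).round(1),'v',np.percentile(v[k],[2,98]).round(1), 'umax',u[k].max().round(1))
# lip path: scoop pitch ph (commanded, +0.04 sag accounted as offset), lip offset (165,-16.5)
C=np.array([624.5,-18]); 
def G(ph,lx,lz):
    l=np.array([np.cos(ph)*165-16.5*np.sin(ph), 0, -np.sin(ph)*165-16.5*np.cos(ph)]); return (C[0]+lx-l[0],C[1],lz-l[2],0,ph)
sag=.04
wp=[(*G(ph,lx,lz)[:4],ph-sag,n) for ph,lx,lz,n in ((0.1,-30,220,2),(0.4,-30,200,3),(0.6,-28,185,3),(.96,-25,176,6))]
rows(s,wp)
E
```

```text
[431.24 -16.51 246.15] [[-0.98 -0.    0.19]
 [-0.    1.    0.  ]
 [-0.19  0.   -0.98]] [-0.24  0.02  1.99  0.06  0.95 -1.84] 16.18234957352781
30 182 [221.4 243.2 255. ] v [-34.3  34.7] umax 45.0
90 183 [221.6 236.1 259.1] v [-34.7  36. ] umax 105.0
135 131 [230.7 239.6 260.6] v [-30.   32.8] umax 149.9
150 132 [231.7 244.8 261.9] v [-26.8  30.5] umax 165.0
165 39 [232.4 245.  260.7] v [-24.5  28.6] umax 169.0
[-0.001, -0.0007, -0.0032] [0.0009, 0.0765, 0.0021] (np.float64(431.9715641037984), np.float64(-18.0), np.float64(252.89008247381406), 0.060000000000000005)
[-0.0008, -0.0007, -0.0033] [0.0009, 0.0765, 0.0021] 
[-0.006, -0.0, -0.0086] [-0.0, 0.1, -0.0] (np.float64(448.9503386376167), np.float64(-18.0), np.float64(279.4515328819749), 0.36000000000000004)
[-0.0051, -0.0, -0.0092] [-0.0, 0.1, -0.0] 
[-0.0042, -0.0, -0.0096] [-0.0, 0.1, -0.0] 
[-0.0056, -0.0, -0.0057] [0.0, 0.0667, 0.0] (np.float64(469.6362243509211), np.float64(-18.0), np.float64(291.78404575619055), 0.5599999999999999)
[-0.0052, -0.0, -0.0061] [0.0, 0.0667, 0.0] 
[-0.0048, -0.0, -0.0064] [0.0, 0.0667, 0.0] 
[-0.0051, -0.0, -0.0079] [-0.0, 0.06, -0.0] (np.float64(518.3858631750111), np.float64(-18.0), np.float64(320.62968853986024), 0.9199999999999999)
[-0.0047, -0.0, -0.0082] [-0.0, 0.06, -0.0] 
[-0.0042, -0.0, -0.0085] [-0.0, 0.06, -0.0] 
[-0.0036, -0.0, -0.0087] [-0.0, 0.06, -0.0] 
[-0.0031, -0.0, -0.0089] [-0.0, 0.06, -0.0] 
[-0.0026, -0.0, -0.0091] [-0.0, 0.06, -0.0]
```

```bash
python3 - <<'E'
from h import *
s=manip.sense()
C=np.array([624.5,-18])
def G(ph,lx,lz):
    l=np.array([np.cos(ph)*165-16.5*np.sin(ph), 0, -np.sin(ph)*165-16.5*np.cos(ph)]); return (round(C[0]+lx-l[0],1),C[1],round(lz-l[2],1),0)
rows(s,[(*G(ph,lx,lz),ph-.05,n) for ph,lx,lz,n in ((0.1,-30,205,2),(0.3,-30,186,2),(0.6,-28,180,5),(.96,-25,175,6))])
E
```

```text
[0.0005, -0.0008, 0.0042] [0.0009, 0.0718, 0.0025] (np.float64(432.0), np.float64(-18.0), np.float64(237.9), 0.05)
[0.0002, -0.0008, 0.0042] [0.0009, 0.0718, 0.0025] 
[-0.0052, -0.0, -0.006] [-0.0, 0.1, -0.0] (np.float64(441.7), np.float64(-18.0), np.float64(250.5), 0.25)
[-0.0045, -0.0, -0.0065] [-0.0, 0.1, -0.0] 
[-0.0044, -0.0, -0.008] [-0.0, 0.06, -0.0] (np.float64(469.6), np.float64(-18.0), np.float64(286.8), 0.5499999999999999)
[-0.0039, -0.0, -0.0083] [-0.0, 0.06, -0.0] 
[-0.0034, -0.0, -0.0085] [-0.0, 0.06, -0.0] 
[-0.0029, -0.0, -0.0087] [-0.0, 0.06, -0.0] 
[-0.0024, -0.0, -0.0088] [-0.0, 0.06, -0.0] 
[-0.0049, -0.0, -0.0085] [-0.0, 0.06, -0.0] (np.float64(518.4), np.float64(-18.0), np.float64(319.6), 0.9099999999999999)
[-0.0044, -0.0, -0.0087] [-0.0, 0.06, -0.0] 
[-0.0039, -0.0, -0.009] [-0.0, 0.06, -0.0] 
[-0.0034, -0.0, -0.0092] [-0.0, 0.06, -0.0] 
[-0.0028, -0.0, -0.0094] [-0.0, 0.06, -0.0] 
[-0.0022, -0.0, -0.0095] [-0.0, 0.06, -0.0]
```

Request:
jog_arm([
  {"jaw": 0.0, "dx": 0.0005, "dy": -0.001, "dz": 0.004, "rx": 0.001, "ry": 0.072, "rz": 0.0025},
  {"jaw": 0.0, "dx": 0, "dy": -0.0005, "dz": 0.004, "rx": 0.001, "ry": 0.072, "rz": 0.0025},
  {"jaw": 0.0, "dx": -0.005, "dy": 0, "dz": -0.006, "rx": 0, "ry": 0.1, "rz": 0},
  {"jaw": 0.0, "dx": -0.0045, "dy": 0, "dz": -0.0065, "rx": 0, "ry": 0.1, "rz": 0},
  {"jaw": 0.0, "dx": -0.0044, "dy": 0, "dz": -0.008, "rx": 0, "ry": 0.06, "rz": 0},
  {"jaw": 0.0, "dx": -0.0039, "dy": 0, "dz": -0.0083, "rx": 0, "ry": 0.06, "rz": 0},
  {"jaw": 0.0, "dx": -0.0034, "dy": 0, "dz": -0.0085, "rx": 0, "ry": 0.06, "rz": 0},
  {"jaw": 0.0, "dx": -0.0029, "dy": 0, "dz": -0.0087, "rx": 0, "ry": 0.06, "rz": 0},
  {"jaw": 0.0, "dx": -0.0024, "dy": 0, "dz": -0.0088, "rx": 0, "ry": 0.06, "rz": 0},
  {"jaw": 0.0, "dx": 0, "dy": 0, "dz": 0, "rx": 0, "ry": 0, "rz": 0},
])

```text
clock: 23.9
ee_pos: [471.7, -17.7, 287.3]
ee_rot: [[-0.902, -0.001, -0.432], [-0.001, 1.0, -0.001], [0.432, -0.001, -0.902]]
ft_force: [-0.9, 0.7, -2.2]
grip_width: 16.2
```

```bash
python3 - <<'E'
from h import *
s,c,p,d=look("sc7","scene"); print(s['ee_pos'],s['ee_rot'][:,2],s['joint_pos'],s['grip_width'],s['ft_force']); X=cloud(c,d)
u=(X[...,0]-s['ee_pos'][0]); v=(X[...,1]-s['ee_pos'][1])
m=(X[...,2]>170)&(X[...,2]<320)&(abs(v)<40)&(u>25)&(u<190)
for u0 in (30,60,90,105,120,135):
    k=m&(u>=u0)&(u<u0+15)
    if k.sum()>3: print(u0,k.sum(),np.percentile(X[k][:,2],[3,50,97]).round(1),'v',np.percentile(v[k],[2,98]).round(1))
H=hsv(p); iv=(H[...,0]>10)&(H[...,0]<28)&(H[...,1]>60)&(H[...,2]>120)
for st,ce,mm in blobs(iv,15):
    q=np.median(X[mm],0)
    if abs(q[0]-600)<150 and abs(q[1]+18)<80: print('ivory',st,q)
cv2.imwrite("pics/sc7c.png",cv2.resize(p[130:290,150:350,::-1],(800,600)))
E
```

```text
[471.69 -17.73 287.35] [-0.43 -0.   -0.9 ] [-0.14  0.39  1.45 -0.06  1.74 -1.71] 16.167891620800212 [-0.91  0.71 -2.22]
30 204 [223.4 239.2 274.9] v [-34.8  35.5]
60 191 [205.2 216.6 253.6] v [-34.2  34.9]
90 157 [193.7 209.9 235.1] v [-34.4  35.2]
105 158 [188.  206.2 221.4] v [-31.4  32.5]
120 136 [183.3 202.5 212.2] v [-28.6  29.7]
135 48 [185.9 196.3 207.6] v [-26.6  27.1]
ivory [234 201   8   9  51] [579.61 -30.59 213.04]
ivory [233 214   8   6  33] [600.93  -1.4  208.34]
ivory [227 220   7   7  34] [620.09  -0.68 193.63]
ivory [219 233   8   8  42] [639.38 -19.01 121.32]
```

View pics/sc7c.png

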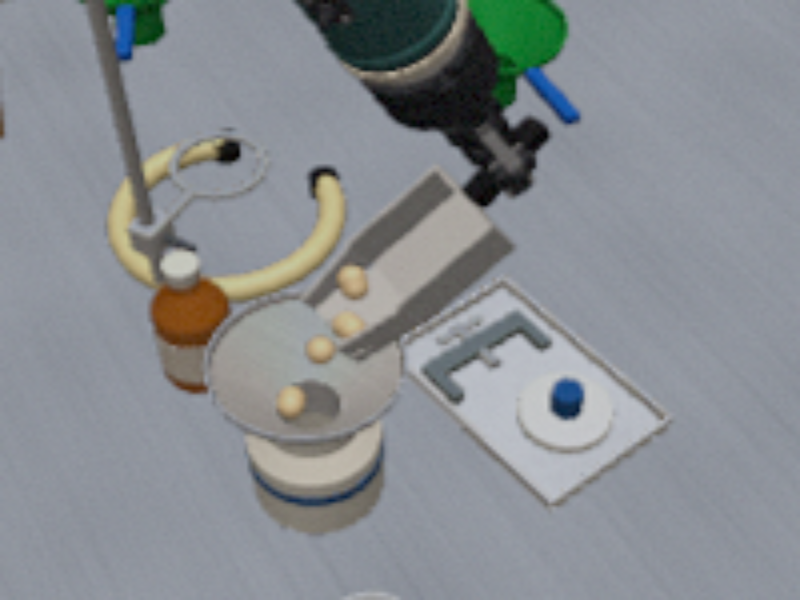

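The view catches the pour under way: cylinders at (352,280), (349,325), (320,350) and (290,402) are running down the ramp and into the funnel. Keep pitching.

Request:
jog_arm([
  {"jaw": 0.0, "dx": 0, "dy": 0, "dz": 0, "rx": 0, "ry": 0, "rz": 0},
  {"jaw": 0.0, "dx": 0, "dy": 0, "dz": 0, "rx": 0, "ry": 0, "rz": 0},
  {"jaw": 0.0, "dx": -0.0049, "dy": 0, "dz": -0.0085, "rx": 0, "ry": 0.06, "rz": 0},
  {"jaw": 0.0, "dx": -0.0044, "dy": 0, "dz": -0.0087, "rx": 0, "ry": 0.06, "rz": 0},
  {"jaw": 0.0, "dx": -0.0039, "dy": 0, "dz": -0.009, "rx": 0, "ry": 0.06, "rz": 0},
  {"jaw": 0.0, "dx": -0.0034, "dy": 0, "dz": -0.0092, "rx": 0, "ry": 0.06, "rz": 0},
  {"jaw": 0.0, "dx": -0.0028, "dy": 0, "dz": -0.0094, "rx": 0, "ry": 0.06, "rz": 0},
  {"jaw": 0.0, "dx": -0.0022, "dy": 0, "dz": -0.0095, "rx": 0, "ry": 0.06, "rz": 0},
  {"jaw": 0.0, "dx": 0, "dy": 0, "dz": 0, "rx": 0, "ry": 0, "rz": 0},
  {"jaw": 0.0, "dx": 0, "dy": 0, "dz": 0, "rx": 0, "ry": 0, "rz": 0},
  {"jaw": 0.0, "dx": 0, "dy": 0, "dz": 0, "rx": 0, "ry": 0, "rz": 0},
])

```text
clock: 25.32
ee_pos: [518.4, -18.5, 321.5]
ee_rot: [[-0.692, 0.001, -0.722], [0.001, 1.0, -0.0], [0.722, -0.001, -0.692]]
ft_force: [0.2, -0.3, -2.3]
grip_width: 16.0
```

```bash
cat > iv.py <<'E'
from h import *
def ivory(tag):
  for n in("scene","top"):
    s,c,p,d=look(tag+n,n); X=cloud(c,d); H=hsv(p); iv=(H[...,0]>8)&(H[...,0]<28)&(H[...,1]>55)&(H[...,2]>90)
    for st,ce,mm in blobs(iv,6):
        q=np.median(X[mm],0)
        if abs(q[0]-560)<200 and abs(q[1]+18)<100: print(n,'ivory',st,q)
  print(s['ee_pos'],s['ee_rot'][:,2],s['grip_width'],s['ft_force'])
E
python3 - <<'E'
from iv import *
ivory("a")
E
```

```text
[518.38 -18.49 321.52] [-0.72 -0.   -0.69] 16.184539965264552 [ 0.01 -0.57 -0.96]
```

```bash
python3 - <<'E'
from h import *
s=manip.sense()
C=np.array([624.5,-18])
def G(ph,lx,lz):
    l=np.array([np.cos(ph)*165-16.5*np.sin(ph), 0, -np.sin(ph)*165-16.5*np.cos(ph)]); return (round(C[0]+lx-l[0],1),C[1],round(lz-l[2],1),0)
rows(s,[(*G(ph,lx,lz),ph-.05,n) for ph,lx,lz,n in ((0.6,-30,230,3),(0.05,-30,250,4))]+[(424,296,266,.086,0,7)])
E
```

```text
[0.0154, 0.0001, 0.0087] [-0.0001, -0.1192, -0.0003] (np.float64(467.6), np.float64(-18.0), np.float64(336.8), 0.5499999999999999)
[0.0163, 0.0001, 0.0068] [-0.0001, -0.1192, -0.0003] 
[0.017, 0.0002, 0.0048] [-0.0001, -0.1192, -0.0003] 
[0.0016, -0.0, 0.018] [0.0, -0.1375, -0.0] (np.float64(430.5), np.float64(-18.0), np.float64(274.7), 0.0)
[0.0041, -0.0, 0.0176] [0.0, -0.1375, -0.0] 
[0.0064, -0.0, 0.0169] [0.0, -0.1375, -0.0] 
[0.0087, -0.0, 0.0159] [0.0, -0.1375, -0.0] 
[0.001, 0.0449, 0.0011] [-0.0012, 0.0, -0.0122] (424, 296, 266, 0)
[0.0005, 0.0449, 0.0012] [-0.0012, 0.0, -0.0122] 
[-0.0, 0.0449, 0.0013] [-0.0012, 0.0, -0.0122] 
[-0.0006, 0.0449, 0.0013] [-0.0012, 0.0, -0.0122] 
[-0.0011, 0.0448, 0.0014] [-0.0012, 0.0, -0.0122] 
[-0.0017, 0.0448, 0.0014] [-0.0012, 0.0, -0.0122] 
[-0.0022, 0.0448, 0.0015] [-0.0012, 0.0, -0.0122]
```

Request:
jog_arm([
  {"jaw": 0.0, "dx": 0.0154, "dy": 0, "dz": 0.0087, "rx": 0, "ry": -0.12, "rz": 0},
  {"jaw": 0.0, "dx": 0.0163, "dy": 0, "dz": 0.0068, "rx": 0, "ry": -0.12, "rz": 0},
  {"jaw": 0.0, "dx": 0.017, "dy": 0, "dz": 0.0048, "rx": 0, "ry": -0.12, "rz": 0},
  {"jaw": 0.0, "dx": 0.0016, "dy": 0, "dz": 0.018, "rx": 0, "ry": -0.137, "rz": 0},
  {"jaw": 0.0, "dx": 0.0041, "dy": 0, "dz": 0.0176, "rx": 0, "ry": -0.137, "rz": 0},
  {"jaw": 0.0, "dx": 0.0064, "dy": 0, "dz": 0.0169, "rx": 0, "ry": -0.137, "rz": 0},
  {"jaw": 0.0, "dx": 0.0087, "dy": 0, "dz": 0.0159, "rx": 0, "ry": -0.137, "rz": 0},
  {"jaw": 0.0, "dx": 0, "dy": 0.02, "dz": 0, "rx": 0, "ry": 0, "rz": 0},
  {"jaw": 0.0, "dx": 0, "dy": 0.04, "dz": 0, "rx": 0, "ry": 0, "rz": 0},
  {"jaw": 0.0, "dx": 0, "dy": 0.045, "dz": 0, "rx": 0, "ry": 0, "rz": 0},
  {"jaw": 0.0, "dx": 0, "dy": 0.045, "dz": 0, "rx": 0, "ry": 0, "rz": 0},
  {"jaw": 0.0, "dx": 0, "dy": 0, "dz": 0, "rx": 0, "ry": 0, "rz": 0},
])

```text
clock: 26.92
ee_pos: [429.9, 133.9, 274.3]
ee_rot: [[-0.995, -0.004, 0.099], [-0.004, 1.0, 0.0], [-0.099, -0.0, -0.995]]
ft_force: [-0.5, -0.5, -1.9]
grip_width: 15.8
```

```bash
python3 - <<'E'
from iv import *
ivory("b")
s=manip.sense(); a=cv2.imread("pics/bscene.png"); b=cv2.imread("pics/btop.png")
print(s['ee_pos'])
cv2.imwrite("pics/v9.png",np.hstack([cv2.resize(a[170:310,150:290],(400,400),interpolation=cv2.INTER_CUBIC),cv2.resize(b[110:175,200:265],(400,400),interpolation=cv2.INTER_CUBIC)]))
import fun; fun.rim("top",(624,-18),165,"top9"); fun.rim("scene",(624,-18),165,"scene9")
rows(s,[(424,296,246,.086,0,5)])
E
```

```text
top ivory [226 138  12   8  43] [646.24 -10.78  27.12]
[430.07 132.41 274.18] [ 0.1 -0.  -1. ] 16.594437089884906 [-1.23 -0.66 -1.79]
[430.21 131.46 274.09]
top center [622.07 -19.19] r 69.03531113025326 z 165.50375826764355 tilt mrad [40.99 -4.24] 10
scene center [624.72 -17.57] r 69.42955573614958 z 166.0575064123031 tilt mrad [62.59 20.9 ] 10
[0.0017, 0.0329, 0.0054] [-0.002, -0.0003, -0.0169] (424, 296, 246, 0)
[0.0012, 0.0329, 0.0055] [-0.002, -0.0003, -0.0169] 
[0.0006, 0.0329, 0.0056] [-0.002, -0.0003, -0.0169] 
[0.0001, 0.0329, 0.0056] [-0.002, -0.0003, -0.0169] 
[-0.0005, 0.0329, 0.0057] [-0.002, -0.0003, -0.0169]
```

View pics/v9.png

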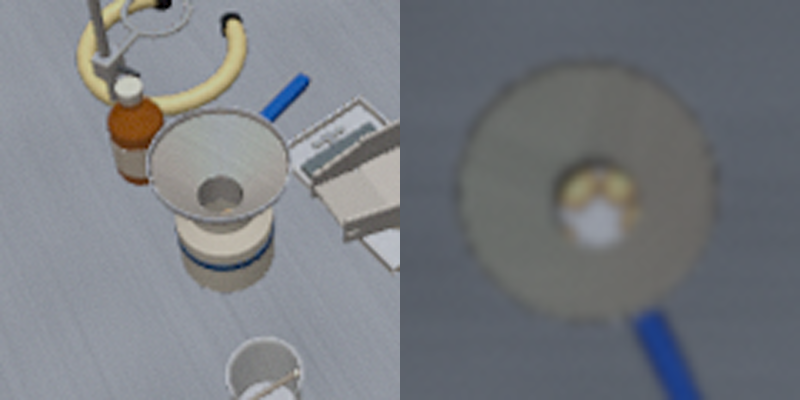

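The left crop (scene) shows the funnel in the jar with the scoop clear of it. The right crop (top) shows an empty cone, with ivory cylinders visible through the stem on the jar floor (z≈27). Returning the scoop.

Request:
jog_arm([
  {"jaw": 0.0, "dx": 0.0015, "dy": 0.033, "dz": 0.006, "rx": -0.002, "ry": 0, "rz": -0.017},
  {"jaw": 0.0, "dx": 0.001, "dy": 0.033, "dz": 0.006, "rx": -0.002, "ry": 0, "rz": -0.017},
  {"jaw": 0.0, "dx": 0.0005, "dy": 0.033, "dz": 0.006, "rx": -0.002, "ry": 0, "rz": -0.017},
  {"jaw": 0.0, "dx": 0, "dy": 0.033, "dz": 0.006, "rx": -0.002, "ry": 0, "rz": -0.017},
  {"jaw": 0.0, "dx": -0.0005, "dy": 0.033, "dz": 0.006, "rx": -0.002, "ry": 0, "rz": -0.017},
  {"jaw": 0.0, "dx": 0.0045, "dy": 0, "dz": 0.045, "rx": 0, "ry": 0, "rz": 0},
  {"jaw": 0.0, "dx": 0.0045, "dy": 0, "dz": 0.045, "rx": 0, "ry": 0, "rz": 0},
  {"jaw": 0.0, "dx": 0.0045, "dy": 0, "dz": 0.045, "rx": 0, "ry": 0, "rz": 0},
  {"jaw": 0.0, "dx": 0, "dy": 0, "dz": 0, "rx": 0, "ry": 0, "rz": 0},
  {"jaw": 0.0, "dx": 0, "dy": 0, "dz": 0, "rx": 0, "ry": 0, "rz": 0},
])

```text
clock: 28.38
ee_pos: [427.3, 296.3, 109.5]
ee_rot: [[-0.991, -0.084, 0.1], [-0.083, 0.996, 0.01], [-0.101, 0.001, -0.995]]
ft_force: [-0.7, 0.0, -1.3]
grip_width: 16.4
```

```bash
cat > sc.py <<'E'
from h import *
def scoop(tag,s0,lo,hi):
    s,c,p,d=look(tag,"scene"); X=cloud(c,d); g=s0[:2]; a=.086
    u=(X[...,0]-g[0])*np.cos(a)+(X[...,1]-g[1])*np.sin(a); v=-(X[...,0]-g[0])*np.sin(a)+(X[...,1]-g[1])*np.cos(a)
    m=(X[...,2]>lo)&(X[...,2]<hi)&(abs(v)<45)
    def zq(a0,a1,pc,vv=45): k=m&(u>a0)&(u<a1)&(abs(v)<vv); return np.percentile(X[k][:,2],pc)
    f=[(uc,zq(uc-8,uc+8,50,18)) for uc in (48,62,76,90,104)]; t=[(uc,zq(uc-8,uc+8,97)) for uc in range(45,160,15)]
    print('floor slope',np.polyfit(*np.array(f).T,1),'side top slope',np.polyfit(*np.array(t).T,1))
    H=hsv(p); iv=(H[...,0]>8)&(H[...,0]<28)&(H[...,1]>55)&(H[...,2]>90)
    for st,ce,mm in blobs(iv,10):
        q=np.median(X[mm],0)
        if 350<q[0]<800 and -130<q[1]<420: print('ivory',st,q)
    return s
E
python3 - <<'E'
from sc import *
s=manip.sense(); print(s['ee_pos'],s['ee_rot'][:,2]); z=s['ee_pos'][2]; s=scoop("c1",s['ee_pos'],z-45,z+25)
rows(s,[(424,296,60,.086,0,2)])
E
```

```text
[427.26 296.27 109.52] [ 0.1   0.01 -0.99]
floor slope [ 0.01 77.38] side top slope [ -0.03 116.33]
[0.0041, -0.0, 0.0245] [0.0005, 0.0004, -0.0012] (424, 296, 60, 0)
[0.0041, -0.0, 0.0245] [0.0005, 0.0004, -0.0012]
```

Request:
jog_arm([
  {"jaw": 0.0, "dx": 0.003, "dy": 0, "dz": 0.025, "rx": 0, "ry": -0.02, "rz": 0},
  {"jaw": 0.0, "dx": 0.003, "dy": 0, "dz": 0.025, "rx": 0, "ry": 0, "rz": 0},
  {"jaw": 0.0, "dx": 0.001, "dy": 0, "dz": 0.012, "rx": 0, "ry": 0, "rz": 0},
  {"jaw": 0.0, "dx": 0, "dy": 0, "dz": 0.006, "rx": 0, "ry": 0, "rz": 0},
  {"jaw": 0.0, "dx": 0, "dy": 0, "dz": 0, "rx": 0, "ry": 0, "rz": 0},
  {"jaw": 0.0, "dx": 0, "dy": 0, "dz": 0, "rx": 0, "ry": 0, "rz": 0},
])

```text
clock: 29.18
ee_pos: [427.2, 297.0, 40.7]
ee_rot: [[-0.989, -0.085, 0.12], [-0.084, 0.996, 0.011], [-0.12, 0.001, -0.993]]
ft_force: [-0.3, -0.8, -1.5]
grip_width: 16.3
```

Request:
jog_arm([
  {"jaw": 0.0, "dx": 0, "dy": 0, "dz": 0.0015, "rx": 0, "ry": 0, "rz": 0},
  {"jaw": 0.0, "dx": 0, "dy": 0, "dz": 0.0015, "rx": 0, "ry": 0, "rz": 0},
  {"jaw": 0.0, "dx": 0, "dy": 0, "dz": 0, "rx": 0, "ry": 0, "rz": 0},
])

```text
clock: 29.55
ee_pos: [426.9, 296.6, 36.9]
ee_rot: [[-0.989, -0.085, 0.119], [-0.084, 0.996, 0.011], [-0.119, 0.001, -0.993]]
ft_force: [-0.1, -0.2, -1.8]
grip_width: 16.5
```

Request:
jog_arm([
  {"jaw": 0.0, "dx": 0, "dy": 0, "dz": 0.001, "rx": 0, "ry": 0, "rz": 0},
  {"jaw": 0.0, "dx": 0, "dy": 0, "dz": 0.001, "rx": 0, "ry": 0, "rz": 0},
  {"jaw": 0.0, "dx": 0, "dy": 0, "dz": 0, "rx": 0, "ry": 0, "rz": 0},
])

```text
clock: 29.92
ee_pos: [427.0, 296.7, 35.5]
ee_rot: [[-0.989, -0.085, 0.119], [-0.084, 0.996, 0.011], [-0.119, 0.001, -0.993]]
ft_force: [-3.0, -1.6, 7.6]
grip_width: 16.0
```

```bash
python3 - <<'E'
from sc import *
s=manip.sense(); print(s['ee_pos'],s['ft_force']); scoop("c2",s['ee_pos'],-4,60)
E
```

```text
[427.02 296.7   35.53] [-2.99 -1.61  7.58]
floor slope [0.04 2.71] side top slope [-0.01 41.73]
```

Contact, with the scoop near level. Release, rise straight up, then a final check.

Request:
jog_arm([
  {"jaw": 0.02, "dx": 0, "dy": 0, "dz": 0, "rx": 0, "ry": 0, "rz": 0},
  {"jaw": 0.03, "dx": 0, "dy": 0, "dz": 0, "rx": 0, "ry": 0, "rz": 0},
  {"jaw": 0.05, "dx": 0, "dy": 0, "dz": 0, "rx": 0, "ry": 0, "rz": 0},
  {"jaw": 0.05, "dx": 0, "dy": 0, "dz": -0.015, "rx": 0, "ry": 0, "rz": 0},
  {"jaw": 0.05, "dx": 0, "dy": 0, "dz": -0.04, "rx": 0, "ry": 0, "rz": 0},
  {"jaw": 0.05, "dx": 0, "dy": 0, "dz": -0.05, "rx": 0, "ry": 0, "rz": 0},
  {"jaw": 0.05, "dx": 0, "dy": 0, "dz": -0.05, "rx": 0, "ry": 0, "rz": 0},
  {"jaw": 0.05, "dx": 0, "dy": 0, "dz": 0, "rx": 0, "ry": 0, "rz": 0},
  {"jaw": 0.05, "dx": 0, "dy": 0, "dz": 0, "rx": 0, "ry": 0, "rz": 0},
])

```text
clock: 31.1
ee_pos: [408.5, 294.9, 189.2]
ee_rot: [[-0.989, -0.085, 0.119], [-0.084, 0.996, 0.011], [-0.12, 0.001, -0.993]]
ft_force: [-0.4, -0.5, 0.3]
grip_width: 50.0
```

```bash
python3 - <<'E'
from sc import *
import fun
print(manip.sense()['ee_pos']); scoop("c3",(427,296.7),-4,60)
fun.rim("top",(624,-18),165,"top10"); fun.rim("scene",(624,-18),165,"scene10")
# better funnel tilt: outer-rim pixels (highest per direction) from both views, pooled plane fit on rim band
for n in("top","scene"):
    s,c,p,d=look(n+"11",n); X=cloud(c,d); r=np.hypot(X[...,0]-(622.5 if n=="top" else 625),X[...,1]+(19.2 if n=="top" else 17.5))
    m=(r<62)&(r>32)&(X[...,2]>100)&(X[...,2]<175); q=X[m]; ang=np.arctan2(q[:,1]+18.3,q[:,0]-623.7)
    # cone: z = z0 + k r + tilt ; fit linear in r, cos*r, sin*r
    A=np.c_[np.ones(len(q)),r[m],q[:,0]-624,q[:,1]+18]; sol=np.linalg.lstsq(A,q[:,2],rcond=None)[0]; print(n,'cone fit',len(q),sol.round(3))
    b=bluemask(p,100)
    for st,ce,mm in blobs(b,8):
        k=X[mm]; k=k[(k[:,2]>100)&(k[:,2]<180)]
        if len(k)>20 and abs(np.median(k[:,0])-530)<60 and abs(np.median(k[:,1])+65)<50:
            rr=np.hypot(k[:,0]-624,k[:,1]+18); print('funnel handle: z vs r',np.polyfit(rr,k[:,2],1),rr.min(),rr.max())
        q=np.median(X[mm],0)
        if np.hypot(q[0]-431,q[1]-30)<20: print('knob',q)
    # jar body centre at shoulder
    m=(X[...,2]>60)&(X[...,2]<78)&(np.hypot(X[...,0]-624,X[...,1]+18)<70); print('jar body',cv2.minEnclosingCircle(X[m][:,:2].astype(np.float32)))
E
```

```text
[408.47 294.92 189.24]
floor slope [0.01 3.88] side top slope [-0.04 43.28]
top center [621.85 -19.39] r 69.09378528610193 z 165.7143042243724 tilt mrad [44.28  7.77] 10
scene center [624.92 -17.21] r 69.21208482593372 z 166.02506658009605 tilt mrad [62.41 13.79] 10
top cone fit 907 [86.64  1.07  0.04  0.  ]
funnel handle: z vs r [ -0.06 162.06] 71.50483892046712 146.20325170063455
knob [429.98  28.52  49.39]
jar body ((632.0164794921875, -16.343700408935547), 21.805164337158203)
scene cone fit 928 [83.11  1.13  0.03 -0.01]
funnel handle: z vs r [ -0.07 162.75] 70.08538873585073 142.30080457995467
knob [436.12  36.48  48.06]
jar body ((628.1286010742188, -12.601670265197754), 49.366973876953125)
```

```bash
python3 - <<'E'
from h import *
s=manip.sense(); print(s['clock'],s['grip_width'],s['ft_force']); print(manip.job_done())
E
```

```text
31.35 49.87272566220643 [ 0.64 -0.09 -0.14]
the job is handed in; nothing more can be done
None
```

The job is handed in, at about 31 s of the 72 s allowed. I set the lid knob up in the tray and seated the funnel in the jar. I then poured the cylinders through it, stood the scoop back where it had been, and left the gripper open and clear.

Last checks:
- **Lid:** it lies flat in the free half of the tray, with its knob point about 15–20 mm from the free half's middle at most.
- **Funnel:** its rim centre is within about 2 mm of the jar axis, and its rim is about 56 mm above the mouth. It leans about 0.05–0.06 rad towards its handle since the pour, inside the 0.14 limit.
- **Cylinders:** none were visible in the scoop, in the funnel cone or on the bench area I checked. Some could be seen through the stem on the jar floor, at z ≈ 27 mm. I could not count all six inside the jar, so that rests on none being seen elsewhere.
- **Scoop:** it stands on the bench. Two depth fits of its pitch disagree slightly, +0.01 rad from the floor and −0.04 rad from the side tops, but both are within the 0.12 limit.
- **Jar, bottle, beaker, yoke:** I never touched the bottle, beaker or yoke, and the jar was touched only through the lid and the funnel. I made no separate final position check of these. My last fit of the jar body was only partly visible and therefore biased, so the funnel centre is the evidence that the jar did not move.

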